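Change the batch in the tumbler barrel

ROBOT

A 6-joint arm with a two-finger parallel gripper is mounted at the origin on the work surface. World frame = base frame: x ahead of the robot, y to its left, z up, the work surface at z = 0. Lengths are in m, angles in rad, forces in N, time in s.
With the tool pointing down it reaches from about 0.425 to 1.125 m from the base axis. Payload 14.9 kg.
Tool frame: the origin (TCP) lies between the finger pads, 19 mm behind the fingertips; this is the grasp point; z points along the fingers, x is the direction in which the jaws open and shut, and the axes are right-handed (so a half turn about z gives the same grasp; the last joint's range is limited). The gripper opens to 91 mm and grips with 3 to 60 N. Pads are 32 mm wide; open, the fingers measure 118 mm over their backs; the gripper's body (76 mm by 178 mm) begins 60 mm behind the grasp point.
Start: joints at [-1.151, 0.379, 1.734, -0, 1.028, -0.033], TCP at [0.306, -0.629, 0.233] pointing down, gripper open.
Joint ranges: [-2.77, 2.77], [-0.74, 2.19], [0, 2.66], [-1.06, 4.2], [0.31, 2.87], [-3.08, 3.08]. Speed limits (rad/s): [1.89, 1.89, 2.39, 3.14, 3.14, 3.14].

INTERFACE

Orientations are given as a rotation vector (axis times angle).
In Python, from bench import state, read_camera, finish_job, cut_out, landmark_of gives the robot as it stands.
- The arm moves only by the shell command python3 -m handwheel 'ROWS' [FORCE]. ROWS is text: rows parted by semicolons, each of 7 numbers parted by spaces: the turn, a rotation vector about the tool's x, y, z in rad, then the shift along the tool's x, y, z in cm, then the opening, from 0 (shut) to 1 (fully open). A call has 1 to 12 rows; each row shifts and turns the pose as measured when the row begins, along the tool's axes as they then stand; what a row does not reach is not made up. A row lasts 1/8 s, in which the tool goes at most 62.5 mm and 10.7 degrees, less where a joint would pass 70% of its speed; a pose out of reach is approached as far as the arm can. A call with a gripper value outside its range is refused whole. The fingers move at their own pace and stop on an object; FORCE is the grip in N (left out, the last holds). Time passes only in rows, so rows that do not move let the fingers close. It gives the time, the measured TCP pose, the force and the opening at its end, in the units of the state.
- state(): the state, without advancing time (a new reading comes with each control period).
- read_camera(name): name is "scene" or "top" or "wrist"; returns a dict with "img" (384x512x3 uint8, blue, green, red), "fx", "fy", "cx", "cy" (pixels), "cam_to_world" (4x4, takes a point from camera to world coordinates). Camera axes: x right, y down, z forward; pixel columns grow to the right and rows downward; lengths in m; the calibration is good to about 2 mm. A picture is of the moment at which its call begins. There is no depth.
- finish_job(): hands the job in, once; it reports no verdict.
Trained networks look in the newest picture that a camera, given by its name, has taken for a name from the list of things; names that differ only in an ending like _2 or _b are one class to them, and where a whole thing is asked for, a point or a joint stands for the part that bears it (a point fixed in the world has none). Each returns a list of dicts, best first, with "confidence" (0 to 1); they miss things now and then, are a little off and sometimes report something else, mostly with a low value. They report only what shows in the picture. A call takes as long as a camera call.
- cut_out(camera, label): "mask" (384x512 bool, what is visible of it) and "bbox" ([left, top, right, bottom] in pixels, round what is visible of it).
- landmark_of(camera, label): "uv" ([column, row] in pixels: a listed point, or the origin of a listed thing).
The state is a dict: "time": time; "joint_pos": joint angles; "joint_velocities": joint speeds; "joint_torque": joint torques, N m; "tcp_pos": TCP position; "tool_rot": TCP orientation; "wrist_force": force on the tool from outside, world axes, zero at the start; "torque": the same for the moment, N m; "finger_gap": finger opening in m.
Only numpy, scipy, OpenCV 4.12 (cv2) and the standard library are available. Lean on these libraries where they do the work, as an engineer would, in place of code of your own. Each camera call takes 0.05 s, during which the arm holds its last target. There are 200 camera calls.

TASK

Change the batch in the tumbler barrel: it spins freely on the turntable, so carry it, still closed, to the tipping jig and seat it fully in the pocket, where it is braced; there open the lid's clamp and lay the lid down well clear, on the bench or the turntable. Tip the jig by its lever until all the balls have rolled out into the catch tray, and stand it fully upright again. Then put every raw wheel into the barrel, put the lid back on and turn its clamp fully locked; leave the barrel seated in the upright jig, the balls in the tray and the bench clutter undisturbed.

Things in the scene. Friction and masses are not known exactly. Their poses are not given: they have to be found in the camera images.
- barrel: tumbler barrel: octagonal pale wooden pot with dark hoops, 96 mm across flats, 100 mm tall, wall 7 mm, floor 8 mm, about 0.42 kg empty. Origin: centre of its underside, z up. A steel strap 24 mm wide, 5 mm thick runs up its +y and -y flats (106 mm over the straps). Same after half a turn. Starts closed on the turntable with the balls inside
- mouth (a point): centre of the barrel's rim, 100 mm above its origin, same axes. The mouth is 82 mm wide inside. Above it, at +y and -y, the straps end in ears: they rise to 126 mm above the barrel's underside and are bent inwards over the mouth (24 mm wide plate, 121 to 126 mm high, inner edge 34 mm from the axis)
- lid: lid 100 x 105 x 8 mm, 76 (x) x 34 mm plug 6 mm thick beneath (3 mm play in the mouth), clamp on top; 0.19 kg. Origin: centre of the plug's underside. Closed, it is 94 mm above the barrel's origin, axes alike (or half a turn round): 34 mm notches in its +y and -y edges pass the ears' straps, so it cannot turn on the barrel. Lifts straight off when the clamp is open
- clamp (a joint): clamp on the lid: steel cross bar 84 x 16 x 8 mm with the black wing. 0 = locked (stop), bar along the lid's y, ends under the ears: barrel and lid can be carried by the wing. Grows anticlockwise seen from above to a stop at 1.5; above 1.0 it is clear of the ears. Stiff (0.15 N m), stays where left, starts at 0 to 0.12. Unbraced, the barrel turns along. Ease the twist before lifting
- wing (a point): grip point on the clamp's axis: the black wing is an upright plate 14 mm thick, 46 mm long (along the cross bar), 40 mm tall. The point is 10 mm below its top, 54 mm above the lid's origin (148 mm above the barrel's when closed). x is across the thickness, y along the bar. With the TCP here the fingertips are just above the ears. Carry slowly: the barrel can swing in the grip
- seat (a point): centre of the floor of the pocket in the jig's tipping cradle; x towards the tray, y along the tipping axis, z up. Pocket 52 mm deep, inside 101 mm along x, 111 mm along y (2.5 mm play), with sloping metal lips 10 mm high on its rim. The barrel fits only with its straps at the seat's +y and -y (either way round) and then cannot turn; seated, its origin is here
- cradle (a joint): tipping angle of the cradle: 0 = upright (stop), grows as its top tips towards the tray, stop at 1.95 (112 degrees); tip it to the stop, flatter the balls may stay in. The tipping axis (pivot) is level, 120 mm above the bench, along the seat's y, 45 mm above the seat when upright; positive turns are about its +y. Stiff (0.9 N m), stays where left. The barrel stays in the pocket when tipped
- rod (a point): middle of the grip rod on the cradle's lever: round black rod, 14 mm diameter, 58 mm long, along the pivot's y, 126 mm to the seat's -y side, circling it at 100 mm: upright it is 58 mm above and 81 mm behind the pivot (away from the tray), at 1.95 54 mm above and 84 mm ahead. Gripped (tool down, closing along the seat's x) it turns in the fingers and can be led round
- tray: catch tray fixed in front of the jig, 165 (x) x 180 (y) mm outside, walls 5 mm, floor 6 mm thick; near wall 26 mm, side walls 55 mm, far wall 75 mm high. Origin: centre of its underside on the bench; x away from the jig
- turntable: round turntable, 150 mm in diameter, which runs freely; its top is 30 mm above the bench. Origin: centre of its foot on the bench
- ball0_center (a point): centre of a finished turned wooden ball, 26 mm in diameter, 12 g; at the start inside the closed barrel
- ball1_center (a point): centre of a finished turned wooden ball, 26 mm in diameter, 12 g; at the start inside the closed barrel
- ball2_center (a point): centre of a finished turned wooden ball, 26 mm in diameter, 12 g; at the start inside the closed barrel
- ball3_center (a point): centre of a finished turned wooden ball, 26 mm in diameter, 12 g; at the start inside the closed barrel
- wheel0: raw turned toy wheel, plain wooden disc 36 mm in diameter and 20 mm thick, 20 g, lying flat on the bench at the robot's left at the start. Origin: centre of one flat face (the underside at the start), z along its axis. May be absent
- wheel1: raw turned toy wheel, plain wooden disc 36 mm in diameter and 20 mm thick, 20 g, lying flat on the bench at the robot's left at the start. Origin: centre of one flat face (the underside at the start), z along its axis. May be absent
- wheel2: raw turned toy wheel, plain wooden disc 36 mm in diameter and 20 mm thick, 20 g, lying flat on the bench at the robot's left at the start. Origin: centre of one flat face (the underside at the start), z along its axis. May be absent
- wheel3: raw turned toy wheel, plain wooden disc 36 mm in diameter and 20 mm thick, 20 g, lying flat on the bench at the robot's left at the start. Origin: centre of one flat face (the underside at the start), z along its axis. May be absent
- glue: bystander, leave alone: white glue bottle, 56 mm diameter, 170 mm tall; origin at the centre of its underside
- bowl: bystander, leave alone: turned wooden bowl, 130 mm diameter, 50 mm tall; origin at the centre of its underside
- tape: bystander, leave alone: roll of paper tape, 90 mm diameter, 22 mm tall; origin at the centre of its underside
- caliper: bystander, leave alone: steel sliding caliper lying flat, 170 mm long; origin at the centre of its underside
- glass: bystander, leave alone: drinking glass, 68 mm diameter, 85 mm tall; origin at the centre of its underside
- blank: bystander, leave alone: half-turned birch blank, 75 mm diameter, 85 mm tall; origin at the centre of its underside

How it is judged:
By the outcome, as a careful person would: the job done as asked, in the order asked, and still so for the second after the job is handed in, with the robot touching nothing.
Of wheel0, wheel1, wheel2, wheel3 only 2 to 4 are there at a start; the rules pass over those that are not, and their reading is None.
At some moment in a run one of wheel0, wheel1, wheel2, wheel3 may be knocked a few centimetres aside while the robot is not near it.
It also fails if it takes over 210 s, if anything falls off the work surface, if the arm or the gripper's body presses on something with over 40 N, if the wrist force passes 120 N, or if a joint passes its speed limit or range.

## Working session

There is one attempt and no reset: what is moved stays moved. The work goes in short steps, Python scripts to look and compute and a shell command to move; the robot and the scene stay as the last step left them, time stands still between calls to the robot, and variables do not carry over. Pictures are saved under pics/ and viewed, about 12 in all and at most 16, crops included, and the job is handed in when it is done.

```bash
ls; mkdir -p pics; python3 - <<'E'
from bench import *
import cv2,numpy as np
s=state();print({k:np.round(v,3).tolist() for k,v in s.items()})
for c in ["scene","top"]:
    r=read_camera(c);cv2.imwrite(f"pics/{c}0.png",r["img"])
    print(c,r["fx"],r["fy"],r["cx"],r["cy"],np.round(r["cam_to_world"],3).tolist())
    for n in ["barrel","mouth","lid","wing","seat","rod","tray","turntable","wheel0","glue","bowl","tape","caliper","glass","blank"]:
        try: print(n,[(np.round(d["uv"]).tolist(),round(d["confidence"],2)) for d in landmark_of(c,n)][:6])
        except Exception as e: print(n,e)
print(state()["time"])
E
```

```text
pics
{'time': 0.0, 'joint_pos': [-1.151, 0.379, 1.735, -0.0, 1.029, -0.033], 'joint_velocities': [0.0, 0.0, 0.0, -0.0, 0.001, -0.002], 'joint_torque': [-0.004, -76.374, -43.437, 0.065, 0.042, -0.0], 'tcp_pos': [0.306, -0.629, 0.232], 'tool_rot': [-2.663, 1.666, 0.001], 'wrist_force': [-0.576, -0.208, -0.115], 'torque': [-0.005, -0.004, 0.039], 'finger_gap': 0.091}
scene 445.2437633944413 445.2437633944413 255.66142039499908 190.2821464436058 [[-0.475, 0.524, -0.707, 1.257], [0.88, 0.263, -0.396, 0.499], [-0.022, -0.81, -0.586, 0.747], [0.0, 0.0, 0.0, 1.0]]
barrel [([251.0, 229.0], 0.58)]
mouth [([250.0, 197.0], 0.96)]
lid [([253.0, 200.0], 0.77)]
wing [([253.0, 177.0], 0.64)]
seat [([183.0, 173.0], 0.87)]
rod [([153.0, 123.0], 0.95)]
tray [([163.0, 222.0], 0.82)]
turntable [([252.0, 238.0], 0.57), ([392.0, 322.0], 0.2)]
wheel0 [([338.0, 237.0], 0.58), ([363.0, 285.0], 0.52)]
glue [([206.0, 302.0], 0.81)]
bowl [([316.0, 332.0], 0.7)]
tape [([276.0, 297.0], 0.58)]
caliper []
glass [([391.0, 327.0], 0.85)]
blank [([397.0, 208.0], 0.76)]
top 412.1539364492932 412.1539364492932 256.546198
[... 268 characters left out ...]
 181.0], 0.75), ([168.0, 185.0], 0.63), ([258.0, 183.0], 0.31)]
wing [([258.0, 179.0], 0.71), ([280.0, 241.0], 0.32)]
seat [([341.0, 208.0], 0.79), ([256.0, 182.0], 0.37)]
rod [([396.0, 229.0], 0.94)]
tray [([332.0, 172.0], 0.87)]
turntable [([257.0, 182.0], 0.69)]
wheel0 [([258.0, 186.0], 0.65), ([199.0, 222.0], 0.62), ([169.0, 270.0], 0.46), ([168.0, 183.0], 0.4)]
glue [([252.0, 120.0], 0.66), ([145.0, 161.0], 0.54), ([168.0, 187.0], 0.22)]
bowl [([180.0, 133.0], 0.96), ([202.0, 222.0], 0.29)]
tape [([215.0, 146.0], 0.63)]
caliper [([279.0, 240.0], 0.56)]
glass [([145.0, 160.0], 0.78), ([218.0, 147.0], 0.59)]
blank [([169.0, 271.0], 0.88), ([255.0, 120.0], 0.5), ([255.0, 180.0], 0.36)]
1.6
```

View images.

View pics/scene0.png

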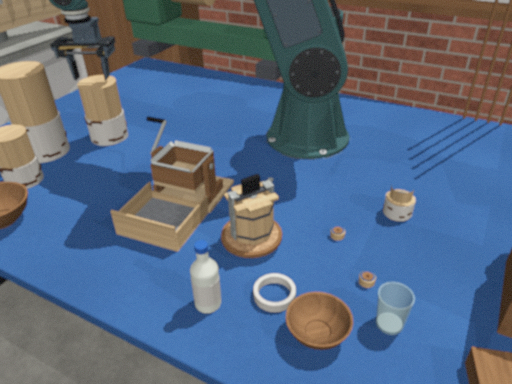

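View pics/top0.png

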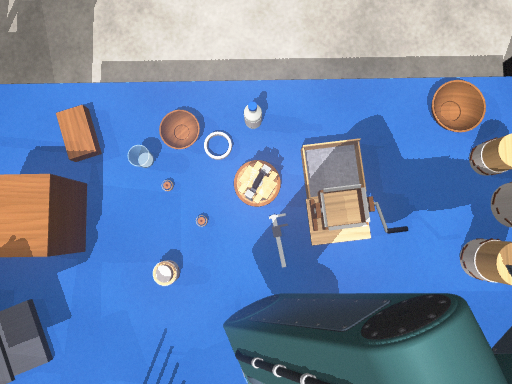

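```bash
cat > h.py <<'E'
from bench import *
import cv2,numpy as np
from scipy.spatial.transform import Rotation as R
def ray(r,uv):
    T=np.array(r["cam_to_world"]);d=T[:3,:3]@[(uv[0]-r["cx"])/r["fx"],(uv[1]-r["cy"])/r["fy"],1]
    return T[:3,3],d
def pl(r,uv,z):
    o,d=ray(r,uv);return (o+d*(z-o[2])/d[2])
def proj(r,p):
    T=np.array(r["cam_to_world"]);q=(np.asarray(p)-T[:3,3])@T[:3,:3]
    return np.array([q[0]/q[2]*r["fx"]+r["cx"],q[1]/q[2]*r["fy"]+r["cy"]])
def tri(r1,u1,r2,u2):
    o1,d1=ray(r1,u1);o2,d2=ray(r2,u2)
    s=np.linalg.lstsq(np.c_[d1,-d2],o2-o1,rcond=None)[0]
    a,b=o1+d1*s[0],o2+d2*s[1];return (a+b)/2,np.linalg.norm(a-b)
def lm(c,n,k=0):
    l=landmark_of(c,n);return l[k]["uv"] if len(l)>k else None
def st():
    s=state();M=R.from_rotvec(s["tool_rot"]).as_matrix()
    print("t%.2f"%s["time"],"tcp",np.round(s["tcp_pos"],4),"x",np.round(M[:,0],3),"z",np.round(M[:,2],3),"F",np.round(s["wrist_force"],1),"tq",np.round(s["torque"],2),"gap",round(s["finger_gap"],4),"q6",np.round(s["joint_pos"],2));return s,M
def to(pos,yaw=None):
    """shift (cm, tool axes) and turn to reach tool-down pose with jaw axis x at yaw"""
    s,M=st();d=M.T@(np.array(pos)-s["tcp_pos"])*100
    print("shift cm",np.round(d,2),end=" ")
    if yaw is not None:
        c,n=np.cos(yaw),np.sin(yaw);W=np.array([[c,n,0],[n,-c,0],[0,0,-1]]).T
        v=R.from_matrix(M.T@W).as_rotvec();print("turn",np.round(v,3))
        if abs(v[2])>1.6: print(" alt half turn")
    # shift if turn done first
        print(" shift after turn",np.round(W.T@(np.array(pos)-s["tcp_pos"])*100,2))
E
python3 - <<'E'
from h import *
a=read_camera("scene");b=read_camera("top")
Z=dict(wing=.178,mouth=.13,turntable=0,seat=.075,rod=.178,tray=0,lid=.124)
for n in Z:
    u,v=lm("scene",n),lm("top",n)
    print(n,"scene",np.round(pl(a,u,Z[n]),4),"top",np.round(pl(b,v,Z[n]),4),"tri",np.round(tri(a,u,b,v)[0],4))
for n in["wheel0","caliper"]:
  for c,r in(("scene",a),("top",b)):
    for d in cut_out(c,n): print(n,c,d["bbox"],round(d["confidence"],2),np.round(pl(r,[(d["bbox"][0]+d["bbox"][2])/2,(d["bbox"][1]+d["bbox"][3])/2],.01),3))
i=b["img"]
p=cv2.resize(i[125:250,225:345],None,fx=0,fy=0,dsize=(480,500),interpolation=3)
q=cv2.resize(i[130:255,295:415],None,fx=0,fy=0,dsize=(480,500),interpolation=3)
cv2.imwrite("pics/crop1.png",np.vstack([np.hstack([p[:,:320],q])]))
s=state();st()
E
```

```text
wing scene [0.5398 0.0878 0.178 ] top [0.5431 0.082  0.178 ] tri [0.5415 0.085  0.1783]
mouth scene [0.5508 0.0866 0.13  ] top [0.539  0.0804 0.13  ] tri [0.5401 0.0804 0.1206]
turntable scene [0.5464 0.0889 0.    ] top [0.5559 0.0811 0.    ] tri [0.5528 0.0861 0.0043]
seat scene [ 0.4664 -0.1648  0.075 ] top [ 0.4611 -0.1634  0.075 ] tri [ 0.4623 -0.1657  0.0721]
rod scene [ 0.403 -0.293  0.178] top [0.7043 0.091  0.178 ] tri [0.6879 0.0463 0.3822]
tray scene [ 0.5936 -0.154   0.    ] top [ 0.5894 -0.1541  0.    ] tri [ 0.5904 -0.1556 -0.0032]
lid scene [0.5463 0.0864 0.124 ] top [0.5421 0.101  0.124 ] tri [0.5454 0.0944 0.126 ]
wheel0 scene [354.2, 272.4, 376.3, 291.9] 0.63 [0.561 0.377 0.01 ]
wheel0 scene [331.9, 227.8, 343.8, 242.4] 0.46 [0.443 0.271 0.01 ]
wheel0 top [162.6, 181.5, 174.3, 190.8] 0.61 [0.543 0.37  0.01 ]
wheel0 top [300.1, 136.6, 368.3, 200.4] 0.15 [ 0.592 -0.166  0.01 ]
caliper scene [234.7, 174.9, 267.0, 200.8] 0.65 [ 0.363 -0.017  0.01 ]
caliper top [268.6, 212.5, 284.6, 267.6] 0.87 [0.365 0.024 0.01 ]
caliper top [202.5, 133.0, 231.7, 159.1] 0.73 [0.672 0.212 0.01 ]Traceback (most recent call last):
  File "<stdin>", line 11, in <module>
cv2.error: OpenCV(4.12.0) :-1: error: (-5:Bad argument) in function 'resize'
> Overload resolution failed:
>  - argument for resize() given by name ('dsize') and position (2)
>  - argument for resize() given by name ('dsize') and position (2)
```

```bash
python3 - <<'E'
from h import *
to([.50,-.12,.44],.08)
E
```

```text
t2.60 tcp [ 0.3062 -0.6295  0.2327] x [ 0.438 -0.899  0.   ] z [-0. -0. -1.] F [-0.9  0.   0.1] tq [0.02 0.01 0.05] gap 0.0913 q6 [-1.15  0.38  1.73 -0.    1.03 -0.03]
shift cm [-37.34 -39.71 -20.73] turn [ 0.     0.    -1.198]
 shift after turn [ 23.39 -49.24 -20.73]
```

```bash
python3 -m handwheel '0 0 0 -3.7 -4 -2 1;0 0 0 -3.7 -4 -2 1;0 0 0 -3.7 -4 -2 1;0 0 0 -3.7 -4 -2 1;0 0 0 -3.7 -4 -2 1;0 0 0 -3.7 -4 -2 1;0 0 0 -3.7 -4 -2 1;0 0 0 -3.7 -4 -2 1;0 0 0 -3.7 -4 -2 1;0 0 0 -3.7 -4 -2 1' && python3 -m handwheel '0 0 -0.171 0 0 0 1;0 0 -0.171 0 0 0 1;0 0 -0.171 0 0 0 1;0 0 -0.171 0 0 0 1;0 0 -0.171 0 0 0 1;0 0 -0.171 0 0 0 1;0 0 -0.171 0 0 0 1;0 0 0 0 0 0 1'
python3 - <<'E'
from h import *
s,M=st()
w=read_camera("wrist");b=read_camera("top");a=read_camera("scene")
cv2.imwrite("pics/wrist1.png",w["img"])
i=b["img"]
p=cv2.resize(i[130:230,215:315],(400,400),interpolation=3)
q=cv2.resize(i[135:260,295:415],(384,400),interpolation=3)
cv2.imwrite("pics/crop1.png",np.hstack([p,q]))
T=np.array(w["cam_to_world"]);print(np.round(T,3).tolist(),w["fx"],w["cx"],w["cy"])
print("cam in tool",np.round(M.T@(T[:3,3]-s["tcp_pos"]),3))
for n in["seat","rod","tray","wing","mouth"]:
  for c,r in(("wrist",w),("scene",a),("top",b)):
    print(n,c,[(np.round(d["uv"],1).tolist(),round(d["confidence"],2),np.round(pl(r,d["uv"],dict(wing=.178,mouth=.13,turntable=0,seat=.075,rod=.178,tray=0)[n]),4).tolist()) for d in landmark_of(c,n)[:2]])
E
```

```text
time: 3.85
tcp_pos: [0.5078, -0.1087, 0.4389]
tool_rot: [-2.657, 1.673, -0.003]
wrist_force: [0.7, -1.3, 0.1]
finger_gap: 0.0912
time: 4.85
tcp_pos: [0.5091, -0.1044, 0.4417]
tool_rot: [3.135, 0.181, 0.011]
wrist_force: [0.5, -0.0, 0.2]
finger_gap: 0.0909
t4.85 tcp [ 0.5091 -0.1044  0.4417] x [0.993 0.115 0.007] z [ 0.007 -0.001 -1.   ] F [ 0.5 -0.   0.2] tq [-0.01 -0.06  0.  ] gap 0.0909 q6 [-0.25 -0.11  1.91  0.    1.34 -0.36]
[[0.993, 0.109, 0.038, 0.499], [0.115, -0.957, -0.267, -0.029], [0.007, 0.269, -0.963, 0.594], [0.0, 0.0, 0.0, 1.0]] 338.79016192457107 252.05766257063186 187.51964944624967
cam in tool [-0.001 -0.076 -0.152]
seat wrist [([217.8, 183.8], 0.92, [0.4644, -0.1733, 0.075])]
seat scene [([182.5, 174.3], 0.61, [0.4703, -0.1694, 0.075]), ([338.3, 235.5], 0.51, [0.5152, 0.2925, 0.075])]
seat top []
rod wrist [([155.6, 287.1], 0.65, [0.3986, -0.3022, 0.178])]
rod scene [([153.8, 123.2], 0.93, [0.4174, -0.2909, 0.178])]
rod top [([252.5, 117.8], 0.39, [0.7183, 0.094, 0.178])]
tray wrist [([291.2, 174.0], 0.94, [0.5891, -0.1609, 0.0])]
tray scene [([163.1, 222.2], 0.71, [0.5904, -0.1556, 0.0])]
tray top [([183.3, 135.3], 0.74, [0.7115, 0.3242, 0.0]), ([330.3, 171.4], 0.68, [0.5844, -0.1553, 0.0])]
wing wrist []
wing scene [([251.1, 181.0], 0.98, [0.5437, 0.0879, 0.178]), ([254.8, 243.3], 0.46, [0.7201, 0.193, 0.178])]
wing top [([257.2, 179.4], 0.58, [0.5408, 0.0832, 0.178])]
mouth wrist []
mouth scene [([248.3, 198.1], 0.73, [0.5472, 0.081, 0.13])]
mouth top [([258.3, 181.3], 0.64, [0.5408, 0.08, 0.13]), ([256.3, 180.8], 0.32, [0.5424, 0.0859, 0.13])]
```

View pics/wrist1.png

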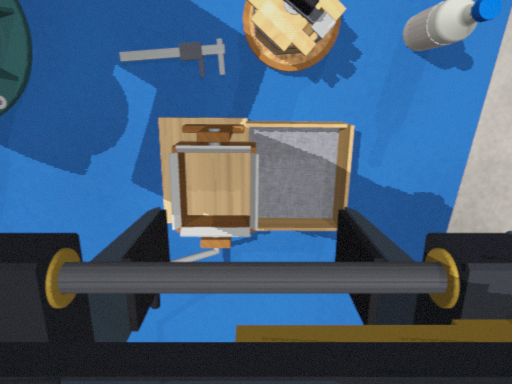

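View pics/crop1.png

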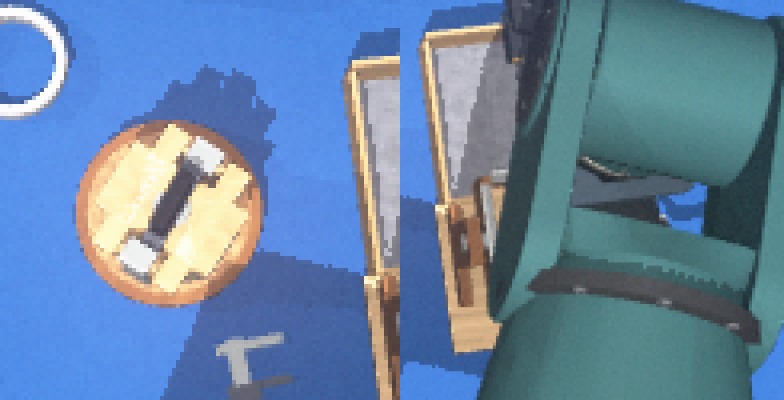

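```bash
python3 - <<'E'
import cv2
i=cv2.imread("pics/wrist1.png")
cv2.imwrite("pics/z1.png",cv2.resize(i[110:250,155:360],None,fx=3.9,fy=3.9,interpolation=cv2.INTER_CUBIC))
E
```

```text
(no output)
```

View pics/z1.png

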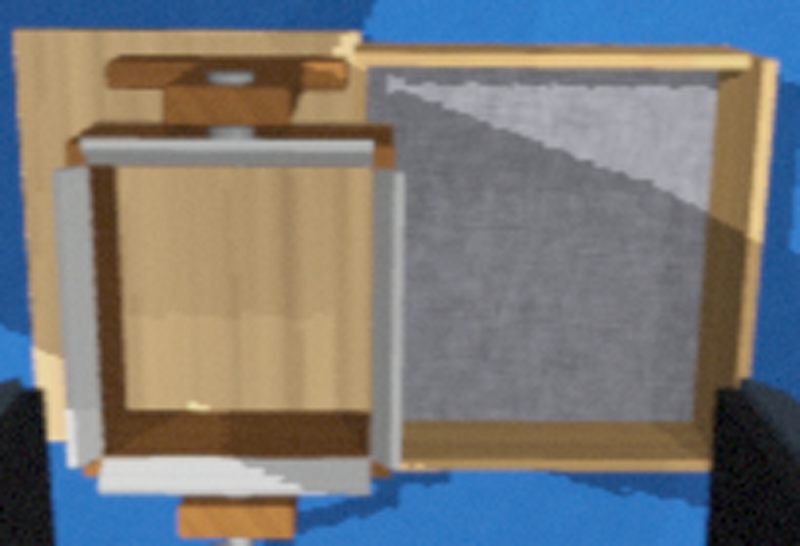

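```bash
python3 - <<'E'
from h import *
w=read_camera("wrist")
f=lambda x,y,z:pl(w,[x/3.9+155,y/3.9+110],z)
def show(n,P):
    print(n,[np.round(p[:2],4).tolist() for p in P],"mean",np.round(np.mean(P,0),4))
    for i in range(len(P)-1):
        d=P[i+1]-P[i];print("  len %.4f ang %.2f"%(np.linalg.norm(d),np.degrees(np.arctan2(d[1],d[0]))))
show("rim127",[f(90,165,.127),f(372,165,.127),f(372,458,.127),f(104,458,.127),f(90,165,.127)][:5])
show("liptop outer",[f(55,170,.137),f(70,465,.137)]);show("lip r outer",[f(404,172,.137),f(400,465,.137)])
show("lip top",[f(80,140,.137),f(373,140,.137)]);show("lip bot",[f(100,493,.137),f(370,493,.137)])
show("floor left",[f(120,165,.075),f(127,410,.075)])
show("tray side L",[f(365,45,.055),f(750,50,.055)]);show("tray side R",[f(405,468,.055),f(710,470,.055)])
show("tray far",[f(777,62,.075),f(750,385,.075)])
E
```

```text
rim127 [[0.4091, -0.12], [0.5088, -0.1086], [0.5217, -0.22], [0.4208, -0.2315], [0.4091, -0.12]] mean [ 0.4539 -0.16    0.127 ]
  len 0.1004 ang 6.57
  len 0.1122 ang -83.44
  len 0.1015 ang -173.52
  len 0.1120 ang 95.98
liptop outer [[0.399, -0.1213], [0.4101, -0.2313]] mean [ 0.4045 -0.1763  0.137 ]
  len 0.1106 ang -84.25
lip r outer [[0.52, -0.108], [0.5318, -0.2175]] mean [ 0.5259 -0.1628  0.137 ]
  len 0.1101 ang -83.84
lip top [[0.4071, -0.1098], [0.508, -0.0981]] mean [ 0.4575 -0.1039  0.137 ]
  len 0.1016 ang 6.58
lip bot [[0.4218, -0.2413], [0.522, -0.23]] mean [ 0.4719 -0.2357  0.137 ]
  len 0.1009 ang 6.47
floor left [[0.4109, -0.1288], [0.4203, -0.2314]] mean [ 0.4156 -0.1801  0.075 ]
  len 0.1031 ang -84.76
tray side L [[0.502, -0.0728], [0.6563, -0.0569]] mean [ 0.5792 -0.0648  0.055 ]
  len 0.1551 ang 5.88
tray side R [[0.5401, -0.2524], [0.6736, -0.2382]] mean [ 0.6068 -0.2453  0.055 ]
  len 0.1342 ang 6.07
tray far [[0.6618, -0.0592], [0.6767, -0.1911]] mean [ 0.6692 -0.1251  0.075 ]
  len 0.1327 ang -83.55
```

```bash
python3 -m handwheel '0 0 -0.171 0 0 0 1;0 0 -0.171 0 0 0 1;0 0 -0.171 0 0 0 1;0 0 -0.171 0 0 0 1;0 0 -0.171 0 0 0 1;0 0 0 0 0 0 1'|tail -5
python3 - <<'E'
from h import *
to([.542,.084,.32],.97)
E
```

```text
time: 6.55
tcp_pos: [0.5091, -0.1044, 0.4416]
tool_rot: [2.757, 1.499, 0.009]
wrist_force: [0.0, -0.3, 0.4]
finger_gap: 0.0912
t6.55 tcp [ 0.5091 -0.1044  0.4416] x [0.544 0.839 0.003] z [ 0.007 -0.001 -1.   ] F [ 0.  -0.3  0.4] tq [ 0.09 -0.09 -0.02] gap 0.0912 q6 [-0.25 -0.11  1.91  0.    1.34 -1.24]
shift cm [17.56 -7.56 12.18] turn [ 0.006 -0.003  0.026]
 shift after turn [17.4  -7.94 12.16]
```

```bash
python3 -m handwheel '0 0 0.026 4.4 -1.9 3 1;0 0 0 4.4 -1.9 3 1;0 0 0 4.4 -2 3 1;0 0 0 4.4 -2 3.2 1;0 0 0 0 0 0 1'|tail -5
python3 - <<'E'
from h import *
st()
w=read_camera("wrist")
cv2.imwrite("pics/wrist2.png",w["img"])
for n,z in(("wing",.178),("mouth",.13),("lid",.124)):
    print(n,[(np.round(d["uv"],1).tolist(),round(d["confidence"],2),np.round(pl(w,d["uv"],z),4).tolist()) for d in landmark_of("wrist",n)[:2]])
E
```

```text
time: 7.18
tcp_pos: [0.5471, 0.0895, 0.3172]
tool_rot: [2.794, 1.424, 0.012]
wrist_force: [0.8, -0.3, 0.1]
finger_gap: 0.0913
t7.17 tcp [0.5471 0.0895 0.3172] x [0.587 0.809 0.004] z [ 0.01  -0.002 -1.   ] F [ 0.8 -0.3  0.1] tq [ 0.06 -0.08 -0.01] gap 0.0913 q6 [ 0.12  0.05  1.97 -0.    1.11 -0.82]
wing [([244.1, 178.3], 0.66, [0.5413, 0.0851, 0.178])]
mouth []
lid [([242.1, 164.0], 0.61, [0.5384, 0.0834, 0.124])]
```

View pics/wrist2.png

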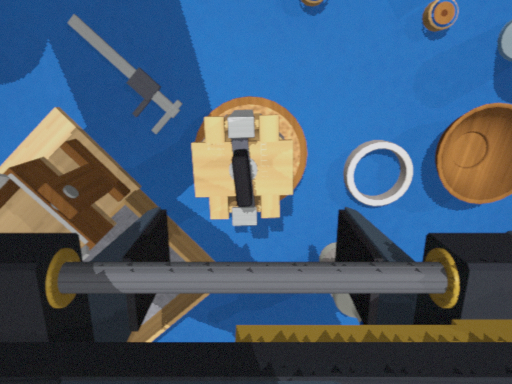

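```bash
python3 - <<'E'
from h import *
w=read_camera("wrist");i=w["img"].astype(int)
roi=np.zeros(i.shape[:2],bool);roi[105:232,215:272]=1
g=(i.max(2)-i.min(2)<25)
ear=roi&g&(i.mean(2)>120)
blk=roi&(i.max(2)<45)
n,l,s,c=cv2.connectedComponentsWithStats(ear.astype(np.uint8));
for k in range(1,n):
    if s[k,4]>60: print("ear",s[k],np.round(c[k],1),np.round(pl(w,c[k],.156),4))
n,l,s,c=cv2.connectedComponentsWithStats(blk.astype(np.uint8))
for k in range(1,n):
    if s[k,4]>60:
        ys,xs=np.where(l==k);print("blk",s[k],np.round(c[k],1))
        for y in range(s[k,1],s[k,1]+s[k,3],5): print(y,xs[ys==y].min(),xs[ys==y].max(),end="; ")
to([.5413,.085,.178],np.radians(59.5))
E
```

```text
ear [229 107  27  27 628] [242.1 121. ] [0.5035 0.1086 0.156 ]
ear [251 154   7  21  85] [254.2 163.4] [0.5422 0.0943 0.156 ]
ear [231 202  30  19 436] [245.3 211.4] [0.5764 0.0587 0.156 ]
blk [235 145  18  57 224] [246. 164.]
145 244 244; 150 236 248; 155 247 249; 160 247 249; 165 248 250; 170 248 250; 175 249 250; 180 250 251; 185 250 252; 190 251 252; 195 251 252; 200 247 251; t7.42 tcp [0.5484 0.0863 0.3208] x [0.588 0.809 0.008] z [ 0.015 -0.001 -1.   ] F [ 0.6 -0.6  0.7] tq [ 0.09 -0.14  0.01] gap 0.0911 q6 [ 0.12  0.04  1.97 -0.    1.11 -0.83]
shift cm [-0.63 -0.68 14.26] turn [ 0.013 -0.007 -0.096]
 shift after turn [-0.47 -0.54 14.28]
```

```bash
python3 -m handwheel '0.013 -0.007 -0.105 -0.5 -0.5 4 1;0 0 0 0 0 4 1;0 0 0 0 0 0 1'|tail -5
python3 - <<'E'
from h import *
to([.541,.0845,.181],np.radians(60))
E
```

```text
time: 7.8
tcp_pos: [0.5436, 0.0824, 0.2426]
tool_rot: [2.721, 1.565, 0.008]
wrist_force: [0.5, -0.3, 0.9]
finger_gap: 0.0915
t7.80 tcp [0.5436 0.0824 0.2426] x [0.503 0.864 0.003] z [ 0.006  0.    -1.   ] F [ 0.5 -0.3  0.9] tq [ 0.06 -0.19  0.03] gap 0.0915 q6 [ 0.11  0.13  2.04 -0.    0.97 -0.94]
shift cm [ 0.03 -0.36  6.16] turn [ 0.005 -0.003 -0.003]
 shift after turn [ 0.05 -0.33  6.16]
```

```bash
python3 -m handwheel '0.005 -0.003 0 0 -0.3 3 1;0 0 0 0 0 3 1;0 0 0 0 0 0 1'|tail -5
python3 - <<'E'
from h import *
to([.541,.0845,.1805],np.radians(60))
E
```

```text
time: 8.18
tcp_pos: [0.5449, 0.0825, 0.1881]
tool_rot: [2.724, 1.559, 0.011]
wrist_force: [0.4, -0.2, 0.4]
finger_gap: 0.0913
t8.18 tcp [0.5449 0.0825 0.1881] x [0.506 0.862 0.005] z [ 0.008  0.001 -1.   ] F [ 0.4 -0.2  0.4] tq [ 0.01 -0.09 -0.02] gap 0.0913 q6 [ 0.11  0.21  2.06  0.    0.87 -0.93]
shift cm [-0.03 -0.44  0.76] turn [ 0.006 -0.005 -0.007]
 shift after turn [-0.03 -0.44  0.76]
```

```bash
python3 -m handwheel '0.006 -0.005 -0.007 0 -0.4 0.7 1;0 0 0 0 -0.1 0 0.5;0 0 0 0 0 0 0;0 0 0 0 0 0 0;0 0 0 0 0 0 0;0 0 0 0 0 0 0;0 0 0 0 0 0 0;0 0 0 0 0 0 0' 45|tail -5
python3 - <<'E'
from h import *
st()
E
```

```text
time: 9.18
tcp_pos: [0.5432, 0.0852, 0.1863]
tool_rot: [2.719, 1.568, 0.008]
wrist_force: [-0.4, -1.3, -0.4]
finger_gap: 0.0241
t9.18 tcp [0.5432 0.0852 0.1863] x [0.501 0.865 0.003] z [ 0.006  0.    -1.   ] F [-0.4 -1.3 -0.4] tq [ 0.07 -0.13  0.02] gap 0.0241 q6 [ 0.11  0.21  2.06 -0.    0.86 -0.93]
```

```bash
python3 -m handwheel '0 0 0 0 0 0.6 0.27;0 0 0 0 0 0 0.27' 45|tail -5
python3 - <<'E'
from h import *
st()
E
```

```text
time: 9.43
tcp_pos: [0.5431, 0.0852, 0.1797]
tool_rot: [2.719, 1.568, 0.008]
wrist_force: [0.4, 0.0, 0.7]
finger_gap: 0.025
t9.43 tcp [0.5431 0.0852 0.1797] x [0.501 0.866 0.003] z [ 0.006  0.    -1.   ] F [0.4 0.  0.7] tq [ 0.01 -0.18  0.02] gap 0.025 q6 [ 0.11  0.22  2.07 -0.    0.85 -0.93]
```

Good; now grip and lift slowly.

```bash
python3 -m handwheel '0 0 0 0 0 0 0;0 0 0 0 0 0 0;0 0 0 0 0 0 0;0 0 0 0 0 0 0;0 0 0 0 0 -0.5 0;0 0 0 0 0 -1 0;0 0 0 0 0 -1.5 0;0 0 0 0 0 -1.5 0;0 0 0 0 0 0 0' 45|tail -5
python3 - <<'E'
from h import *
to([.465,-.17,.335],np.radians(6.3)+.08)
E
```

```text
time: 10.55
tcp_pos: [0.5422, 0.0851, 0.2277]
tool_rot: [2.72, 1.568, 0.006]
wrist_force: [0.3, 1.0, -7.2]
finger_gap: 0.0141
t10.55 tcp [0.5422 0.0851 0.2277] x [0.501 0.866 0.003] z [ 0.005  0.    -1.   ] F [ 0.3  1.  -7.2] tq [ 0.13 -0.21  0.01] gap 0.0141 q6 [ 0.11  0.15  2.05 -0.    0.94 -0.93]
shift cm [-25.92   6.14 -10.77] turn [ 0.002 -0.004  0.856]
 shift after turn [-12.4   23.59 -10.73]
```

```bash
python3 -m handwheel '0 0 0.05 0 0 -1.5 0;0 0 0.08 0 0 -1.8 0;0 0 0.08 0 0 -1.8 0;0 0 0.08 0 0 -1.8 0;0 0 0.08 0 0 -1.8 0;0 0 0.08 0 0 -1.5 0;0 0 0.08 0 0 -0.5 0;0 0 0.08 0 0 0 0;0 0 0.08 0 0 0 0;0 0 0.08 0 0 0 0;0 0 0.08 0 0 0 0;0 0 0.05 0 0 0 0' |tail -5
python3 - <<'E'
from h import *
to([.465,-.17,.335],np.radians(6.3)+.08)
E
```

```text
time: 12.05
tcp_pos: [0.5387, 0.0847, 0.3351]
tool_rot: [3.136, 0.183, -0.001]
wrist_force: [0.1, 0.5, -6.0]
finger_gap: 0.0134
t12.05 tcp [0.5387 0.0847 0.3351] x [ 0.993  0.116 -0.   ] z [-0. -0. -1.] F [ 0.1  0.5 -6. ] tq [ 0.01 -0.14  0.01] gap 0.0134 q6 [ 0.11  0.02  1.97 -0.    1.15 -0.  ]
shift cm [-1.028e+01  2.444e+01  2.000e-02] turn [ 0.     0.    -0.074]
 shift after turn [-1.205e+01  2.362e+01  1.000e-02]
```

```bash
python3 -m handwheel '0 0 -0.037 -0.5 1 0 0;0 0 -0.037 -0.8 1.7 0 0;0 0 0 -1.1 2.2 0 0;0 0 0 -1.1 2.2 0 0;0 0 0 -1.1 2.2 0 0;0 0 0 -1.1 2.2 0 0;0 0 0 -1.1 2.2 0 0;0 0 0 -1.1 2.2 0 0;0 0 0 -1.1 2.2 0 0;0 0 0 -1.1 2.2 0 0;0 0 0 -1 2 0 0;0 0 0 -0.8 1 0 0' |tail -5
python3 -m handwheel '0 0 0 0 0 0 0;0 0 0 0 0 0 0;0 0 0 0 0 0 0' |tail -1
python3 - <<'E'
from h import *
to([.465,-.17,.335],np.radians(6.3)+.08)
w=read_camera("wrist");a=read_camera("scene");b=read_camera("top")
cv2.imwrite("pics/w3.png",w["img"])
cv2.imwrite("pics/c3.png",np.hstack([cv2.resize(w["img"],(512,384)),cv2.resize(a["img"][90:260,90:260],(288,384))]))
E
```

```text
time: 13.55
tcp_pos: [0.4596, -0.1729, 0.3315]
tool_rot: [-3.126, -0.304, 0.008]
wrist_force: [-0.4, 1.1, -7.8]
finger_gap: 0.0135
finger_gap: 0.0137
t13.93 tcp [ 0.4594 -0.1722  0.3313] x [ 0.981  0.192 -0.005] z [-0.006  0.001 -1.   ] F [-0.3 -0.3 -6.9] tq [-0.03 -0.05 -0.01] gap 0.0137 q6 [-0.41 -0.08  2.07 -0.    1.15 -0.6 ]
shift cm [ 0.59 -0.11 -0.38] turn [-0.002  0.005  0.003]
 shift after turn [ 0.59 -0.11 -0.37]
```

View pics/c3.png

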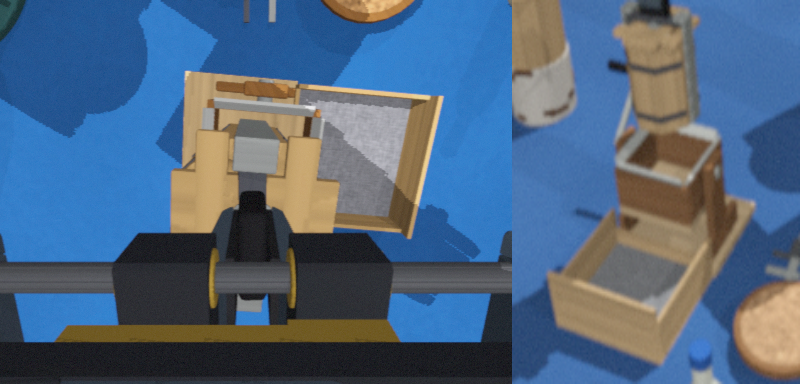

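```bash
python3 -m handwheel '0 0.005 0.003 0.6 -0.1 1 0;0 0 0 0 0 1.5 0;0 0 0 0 0 1.0 0;0 0 0 0 0 0 0;0 0 0 0 0 0 0' |tail -5
python3 - <<'E'
from h import *
to([.465,-.17,.225],np.radians(6.3)+.08)
E
```

```text
time: 14.7
tcp_pos: [0.4652, -0.1695, 0.2928]
tool_rot: [-3.124, -0.299, 0.002]
wrist_force: [0.6, -0.4, -6.0]
finger_gap: 0.014
t14.70 tcp [ 0.4652 -0.1695  0.2928] x [ 0.982  0.189 -0.001] z [-0.002  0.003 -1.   ] F [ 0.6 -0.4 -6. ] tq [-0.01 -0.22  0.03] gap 0.014 q6 [-0.4  -0.03  2.1   0.    1.07 -0.59]
shift cm [-0.02  0.07  6.78] turn [-0.003  0.001  0.001]
 shift after turn [-0.03  0.05  6.78]
```

```bash
python3 -m handwheel '0 0 0 0 0 0.6 0;0 0 0 0 0 0.6 0;0 0 0 0 0 0.6 0;0 0 0 0 0 0.6 0' |tail -5;python3 -m handwheel '0 0 0 0 0 0.6 0;0 0 0 0 0 0.6 0' |tail -5
python3 - <<'E'
from h import *
to([.465,-.17,.225],np.radians(6.3)+.08)
E
```

```text
time: 15.2
tcp_pos: [0.4668, -0.1701, 0.2701]
tool_rot: [-3.127, -0.298, -0.005]
wrist_force: [0.3, 2.0, 1.4]
finger_gap: 0.0141
time: 15.45
tcp_pos: [0.4668, -0.1701, 0.2572]
tool_rot: [-3.127, -0.298, -0.004]
wrist_force: [0.3, 0.6, -5.6]
finger_gap: 0.0136
t15.45 tcp [ 0.4668 -0.1701  0.2572] x [0.982 0.189 0.003] z [ 0.003  0.001 -1.   ] F [ 0.3  0.6 -5.6] tq [ 0.02 -0.09 -0.02] gap 0.0136 q6 [-0.4   0.02  2.12  0.    1.   -0.59]
shift cm [-0.18 -0.04  3.22] turn [-0.001 -0.003  0.   ]
 shift after turn [-0.17 -0.04  3.22]
```

```bash
python3 -m handwheel '0 0 0 0 0 0.6 0;0 0 0 0 0 0.6 0;0 0 0 0 0 0.6 0' |tail -5;python3 -m handwheel '0 0 0 0 0 0.6 0;0 0 0 0 0 0.5 0;0 0 0 0 0 0.3 0' |tail -5
python3 - <<'E'
from h import *
to([.465,-.17,.225],np.radians(6.3)+.08)
E
```

```text
time: 15.82
tcp_pos: [0.4664, -0.17, 0.2373]
tool_rot: [-3.126, -0.298, -0.003]
wrist_force: [-0.3, -0.3, -6.0]
finger_gap: 0.0136
time: 16.2
tcp_pos: [0.4686, -0.1709, 0.2254]
tool_rot: [3.127, 0.299, 0.008]
wrist_force: [-5.8, 3.1, 24.5]
finger_gap: 0.0142
t16.20 tcp [ 0.4686 -0.1709  0.2254] x [0.982 0.189 0.005] z [ 0.005 -0.    -1.   ] F [-5.8  3.1 24.5] tq [ 0.58  2.05 -0.09] gap 0.0142 q6 [-0.4   0.07  2.14  0.    0.93 -0.59]
shift cm [-0.34 -0.15  0.04] turn [ 0.001 -0.005  0.   ]
 shift after turn [-0.34 -0.15  0.04]
```

```bash
python3 -m handwheel '0 0 0 -0.25 -0.1 -0.1 0;0 0 -0.1 0 0 0 0;0 0 -0.165 0 0 0 0;0 0 -0.165 0 0 0 0;0 0 -0.165 0 0 0 0' |tail -5
python3 - <<'E'
from h import *
st()
E
python3 -m handwheel '0 0 -0.165 0 0 0 0;0 0 -0.165 0 0 0 0;0 0 -0.165 0 0 0 0;0 0 -0.165 0 0 0 0;0 0 0 0 0 0 0' |tail -5
python3 - <<'E'
from h import *
to([.465,-.17,.225],np.radians(6.3)+1.4)
E
```

```text
time: 16.82
tcp_pos: [0.4665, -0.1705, 0.2276]
tool_rot: [2.892, 1.224, 0.007]
wrist_force: [0.8, 1.1, -2.6]
finger_gap: 0.0139
t16.82 tcp [ 0.4665 -0.1705  0.2276] x [0.696 0.718 0.004] z [ 0.005  0.    -1.   ] F [ 0.8  1.1 -2.6] tq [ 0.51  0.33 -0.47] gap 0.0139 q6 [-0.4   0.06  2.14  0.    0.93 -1.2 ]
time: 17.45
tcp_pos: [0.4696, -0.1711, 0.2291]
tool_rot: [2.312, 2.113, 0.013]
wrist_force: [0.2, -0.6, -2.5]
finger_gap: 0.014
t17.45 tcp [ 0.4696 -0.1711  0.2291] x [0.09  0.996 0.   ] z [ 0.012 -0.001 -1.   ] F [ 0.2 -0.6 -2.5] tq [ 0.14 -0.26 -0.02] gap 0.014 q6 [-0.4   0.06  2.14  0.    0.93 -1.88]
shift cm [ 0.06 -0.47  0.4 ] turn [ 0.012 -0.    -0.029]
 shift after turn [ 0.08 -0.47  0.41]
```

```bash
python3 -m handwheel '0.012 0 0 0 -0.2 -0.5 0;0 0 0 0 0 -0.8 0;0 0 0 0 0 -0.8 0;0 0 0 0 0 -0.8 0;0 0 0 0 0 -0.8 0;0 0 0 0 0 -1.5 0;0 0 0 0 0 -1.5 0;0 0 0 0 0 0 0' |tail -5
python3 - <<'E'
from h import *
to([.541,.084,.15],np.radians(90))
w=read_camera("wrist");a=read_camera("scene")
cv2.imwrite("pics/c4.png",np.hstack([cv2.resize(w["img"],(512,384)),cv2.resize(a["img"][70:240,90:260],(288,384))]))
E
```

```text
time: 18.45
tcp_pos: [0.4679, -0.1713, 0.3024]
tool_rot: [2.327, 2.108, 0.0]
wrist_force: [-0.3, -0.1, -2.0]
finger_gap: 0.0137
t18.45 tcp [ 0.4679 -0.1713  0.3024] x [ 0.098  0.995 -0.001] z [ 0.001 -0.001 -1.   ] F [-0.3 -0.1 -2. ] tq [ 0.06 -0.09  0.01] gap 0.0137 q6 [-0.4  -0.03  2.09 -0.    1.09 -1.87]
shift cm [26.14  4.75 15.22] turn [ 0.001  0.001 -0.098]
 shift after turn [25.53  7.31 15.24]
```

View pics/c4.png

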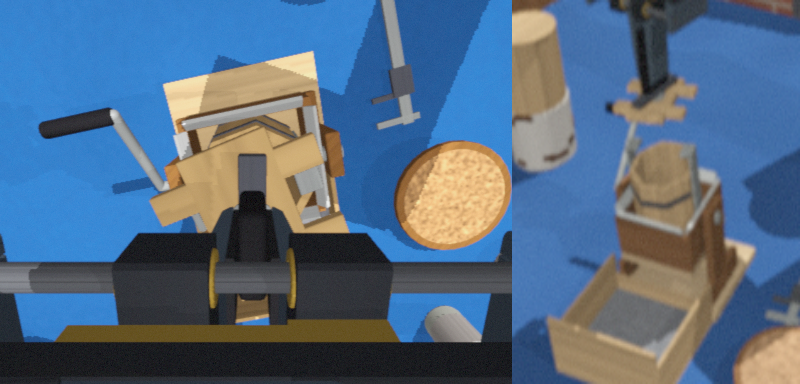

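```bash
python3 -m handwheel '0 0 0 2 0.4 0 0;0 0 0 3.5 0.6 0 0;0 0 0 3.5 0.6 0 0;0 0 0 3.5 0.6 0 0;0 0 0 3.5 0.6 0 0;0 0 0 3.5 0.7 1 0;0 0 0 3.5 0.7 2 0;0 0 0 2 0.3 3 0;0 0 0 0 0 3.5 0;0 0 0 0 0 3.5 0;0 0 0 0 0 2 0;0 0 0 0 0 0 0' |tail -5
python3 - <<'E'
from h import *
to([.541,.084,.086],np.radians(84.3))
E
```

```text
time: 20.05
tcp_pos: [0.5343, 0.0819, 0.1394]
tool_rot: [-2.323, -2.105, 0.012]
wrist_force: [0.2, -0.1, -1.6]
finger_gap: 0.0138
t20.05 tcp [0.5343 0.0819 0.1394] x [ 0.099  0.995 -0.001] z [-0.01 -0.   -1.  ] F [ 0.2 -0.1 -1.6] tq [ 0.07 -0.18 -0.01] gap 0.0138 q6 [ 0.11  0.27  2.09  0.    0.79 -1.36]
shift cm [0.28 0.7  5.33] turn [-0.01   0.001  0.001]
 shift after turn [0.28 0.64 5.34]
```

```bash
python3 -m handwheel '-0.01 0 0 0.3 0.7 2 0;0 0 0 0 0 1.5 0;0 0 0 0 0 0.8 0;0 0 0 0 0 0 0' |tail -5
python3 - <<'E'
from h import *
to([.541,.084,.086],np.radians(84.3))
E
```

```text
time: 20.55
tcp_pos: [0.5424, 0.0841, 0.0969]
tool_rot: [2.327, 2.108, 0.001]
wrist_force: [-0.0, 0.6, -2.1]
finger_gap: 0.0136
t20.55 tcp [0.5424 0.0841 0.0969] x [ 0.099  0.995 -0.001] z [ 0.001 -0.001 -1.   ] F [-0.   0.6 -2.1] tq [ 0.09 -0.12  0.01] gap 0.0136 q6 [ 0.11  0.35  2.09 -0.    0.7  -1.36]
shift cm [-0.02 -0.14  1.09] turn [0.001 0.001 0.001]
 shift after turn [-0.02 -0.14  1.09]
```

```bash
python3 -m handwheel '0 0 0 0 0 0.6 0;0 0 0 0 0 0.3 0;0 0 0 0 0 0.2 0;0 0 0 0 0 0 0' |tail -5
python3 - <<'E'
from h import *
to([.541,.084,.086],np.radians(84.3))
E
```

```text
time: 21.05
tcp_pos: [0.5431, 0.0841, 0.0865]
tool_rot: [2.327, 2.107, 0.003]
wrist_force: [1.1, -0.6, -1.9]
finger_gap: 0.0138
t21.05 tcp [0.5431 0.0841 0.0865] x [ 0.099  0.995 -0.   ] z [ 0.003 -0.001 -1.   ] F [ 1.1 -0.6 -1.9] tq [ 0.08 -0.17  0.05] gap 0.0138 q6 [ 0.11  0.37  2.09 -0.    0.68 -1.36]
shift cm [-0.03 -0.21  0.05] turn [0.003 0.    0.001]
 shift after turn [-0.03 -0.21  0.05]
```

```bash
python3 -m handwheel '0 0 0 0 0 0.15 0;0 0 0 0 0 0 0' |tail -2;python3 -m handwheel '0 0 0 0 0 0.1 0;0 0 0 0 0 0 0' |tail -5
```

```text
wrist_force: [-1.5, -1.3, 0.1]
finger_gap: 0.0139
time: 21.55
tcp_pos: [0.5435, 0.084, 0.0855]
tool_rot: [2.326, 2.107, 0.003]
wrist_force: [-0.6, -1.4, -0.8]
finger_gap: 0.0135
```

```bash
python3 -m handwheel '0 0 0 0 0 0 0.2;0 0 0 0 0 0 0.3;0 0 0 0 0 0 0.5;0 0 0 0 0 0 0.6;0 0 0 0 0 -2 0.6;0 0 0 0 0 -5 0.7;0 0 0 0 0 -5 1;0 0 0 0 0 -5 1;0 0 0 0 0 -5 1;0 0 0 0 0 0 1'  | tail -5
python3 - <<'E'
from h import *
to([.398,-.304,.30],np.radians(6.3))
a=read_camera("scene");cv2.imwrite("pics/s5.png",a["img"])
for n in["wing"]: print(n,[(np.round(d["uv"]),round(d["confidence"],2),np.round(pl(a,d["uv"],.084),3)) for d in landmark_of("scene",n)])
E
```

```text
time: 22.8
tcp_pos: [0.5425, 0.0842, 0.3196]
tool_rot: [2.324, 2.105, 0.009]
wrist_force: [0.3, 0.4, -0.0]
finger_gap: 0.0911
t22.80 tcp [0.5425 0.0842 0.3196] x [0.099 0.995 0.001] z [ 0.008 -0.    -1.   ] F [ 0.3  0.4 -0. ] tq [ 0.13 -0.19 -0.01] gap 0.0911 q6 [ 0.11  0.04  1.98 -0.    1.12 -1.36]
shift cm [-40.06 -10.56   1.86] turn [ 0.006 -0.006  1.362]
 shift after turn [-18.62  37.     1.96]
wing [(array([254., 212.]), 0.54, array([0.538, 0.09 , 0.084]))]
```

```bash
python3 -m handwheel '0 0 0 -5 -1.3 0 1;0 0 0 -5 -1.3 0 1;0 0 0 -5 -1.3 0 1;0 0 0 -5 -1.3 0 1;0 0 0 -5 -1.3 0 1;0 0 0 -5 -1.3 0 1;0 0 0 -5 -1.3 0 1;0 0 0 -5 -1.3 0 1;0 0 0 0 0 0 1'  | tail -4;python3 -m handwheel '0 0 0.17 0 0 0 1;0 0 0.17 0 0 0 1;0 0 0.17 0 0 0 1;0 0 0.17 0 0 0 1;0 0 0.17 0 0 0 1;0 0 0.17 0 0 0 1;0 0 0.17 0 0 0 1;0 0 0.17 0 0 0 1;0 0 0 0 0 0 1'  | tail -4
python3 - <<'E'
from h import *
to([.398,-.304,.178],np.radians(6.3))
w=read_camera("wrist");a=read_camera("scene");b=read_camera("top")
for c,r in(("wrist",w),("scene",a)): print(c,[(np.round(d["uv"],1),round(d["confidence"],2),np.round(pl(r,d["uv"],.178),4)) for d in landmark_of(c,"rod")])
cv2.imwrite("pics/c6.png",np.hstack([w["img"],cv2.resize(a["img"][90:280,120:262],(288,384))]))
E
```

```text
tcp_pos: [0.3873, -0.3127, 0.3054]
tool_rot: [-2.316, -2.102, 0.01]
wrist_force: [0.9, 0.7, 0.3]
finger_gap: 0.0913
tcp_pos: [0.3843, -0.3034, 0.2953]
tool_rot: [-3.118, -0.116, 0.043]
wrist_force: [1.3, -0.1, -0.3]
finger_gap: 0.091
t25.15 tcp [ 0.3843 -0.3034  0.2953] x [ 0.997  0.075 -0.027] z [-0.029  0.02  -0.999] F [ 1.3 -0.1 -0.3] tq [-0.02 -0.12  0.02] gap 0.091 q6 [-0.71 -0.02  2.09 -0.    1.11 -0.79]
shift cm [ 1.67  0.42 11.68] turn [-0.023  0.027 -0.036]
 shift after turn [ 1.35  0.21 11.73]
wrist [(array([279.7, 192. ]), 0.89, array([ 0.4035, -0.3026,  0.178 ]))]
scene [(array([152.9, 119.7]), 0.57, array([ 0.4016, -0.3069,  0.178 ]))]
```

View pics/c6.png

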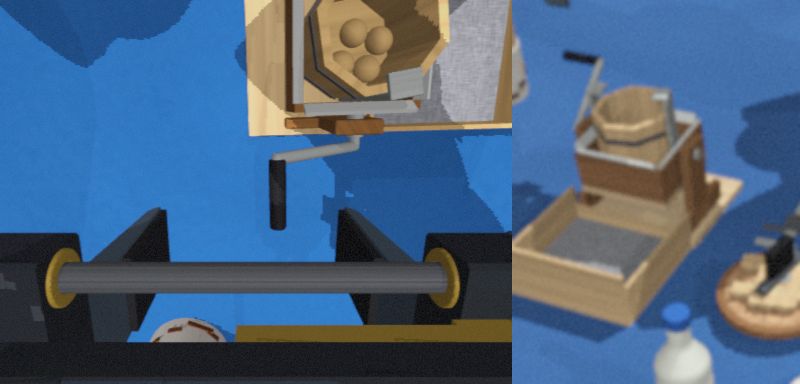

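```bash
python3 -m handwheel '-0.023 0.027 -0.036 1.5 0.3 0 1;0 0 0 0 0 4 1;0 0 0 0 0 4 1;0 0 0 0 0 2.5 1;0 0 0 0 0 0 1'  | tail -4
python3 - <<'E'
from h import *
to([.3995,-.3035,.178],np.radians(6.3))
E
```

```text
tcp_pos: [0.4047, -0.3075, 0.1888]
tool_rot: [3.127, 0.195, 0.016]
wrist_force: [0.5, -0.4, 0.8]
finger_gap: 0.0911
t26.02 tcp [ 0.4047 -0.3075  0.1888] x [0.992 0.124 0.01 ] z [ 0.011 -0.008 -1.   ] F [ 0.5 -0.4  0.8] tq [ 0.05 -0.16 -0.01] gap 0.0911 q6 [-0.7   0.13  2.15  0.    0.85 -0.82]
shift cm [-0.48 -0.47  1.07] turn [ 0.009 -0.01   0.014]
 shift after turn [-0.48 -0.45  1.08]
```

```bash
python3 -m handwheel '0.009 -0.01 0.014 -0.5 -0.4 1 0.7;0 0 0 0 0 0 0.5;0 0 0 0 0 0 0.3;0 0 0 0 0 0 0;0 0 0 0 0 0 0;0 0 0 0 0 0 0;0 0 0 0 0 0 0;0 0 0 0 0 0 0;0 0 0 0 0 0 0' 40 | tail -4
python3 - <<'E'
from h import *
s,M=st()
p=np.array([.465,-.17,.12]);y=np.radians(6.3);X=np.array([np.cos(y),np.sin(y),0]);Y=np.array([-np.sin(y),np.cos(y),0])
d=s["tcp_pos"]-p;print("rel x,y,z",d@X,d@Y,d[2])
E
```

```text
tcp_pos: [0.4018, -0.3053, 0.1817]
tool_rot: [3.133, 0.173, 0.009]
wrist_force: [5.3, 1.3, -4.3]
finger_gap: 0.0129
t27.15 tcp [ 0.4018 -0.3053  0.1817] x [0.994 0.11  0.005] z [ 0.006 -0.004 -1.   ] F [ 5.3  1.3 -4.3] tq [ 0.08 -0.82 -0.08] gap 0.0129 q6 [-0.7   0.14  2.15  0.    0.84 -0.81]
rel x,y,z -0.07763133586857794 -0.12754848161964472 0.061737058670118805
```

```bash
cat >> h.py <<'E'
def rod():
    s,M=st();p=np.array([.465,-.17,.12]);y=np.radians(6.3)
    X=np.array([np.cos(y),np.sin(y),0]);Y=np.array([-np.sin(y),np.cos(y),0])
    d=s["tcp_pos"]-p;x,z=d@X-.002,d[2]-.0035
    print("rel",np.round([x,d@Y,z],4),"r %.4f tip %.3f"%(np.hypot(x,z),2.52-np.arctan2(z,x)))
E
python3 -m handwheel '0 0 0 0.8 0 -1 0;0 0 0 0.9 0 -0.9 0;0 0 0 1.1 0 -0.8 0;0 0 0 1.1 0 -0.6 0;0 0 0 1.2 0 -0.5 0' | tail -4
python3 -c "from h import *;rod()"
```

```text
tcp_pos: [0.4477, -0.3003, 0.2162]
tool_rot: [3.132, 0.177, -0.013]
wrist_force: [-14.9, -7.4, 2.4]
finger_gap: 0.0136
t27.77 tcp [ 0.4477 -0.3003  0.2162] x [ 0.994  0.113 -0.008] z [-0.008 -0.005 -1.   ] F [-14.9  -7.4   2.4] tq [-1.33  2.77 -0.09] gap 0.0136 q6 [-0.63  0.15  2.07 -0.01  0.93 -0.74]
rel [-0.0335 -0.1277  0.0927] r 0.0985 tip 0.603
```

```bash
python3 -m handwheel '0 0 0 1.3 0 -0.35 0;0 0 0 1.3 0 -0.2 0;0 0 0 1.3 0 0 0;0 0 0 1.3 0 0.15 0;0 0 0 1.3 0 0.3 0' | tail -4
python3 -c "from h import *;rod()"
```

```text
tcp_pos: [0.5071, -0.2944, 0.2176]
tool_rot: [3.132, 0.18, -0.041]
wrist_force: [-12.6, -4.2, 7.2]
finger_gap: 0.0133
t28.40 tcp [ 0.5071 -0.2944  0.2176] x [ 0.993  0.114 -0.027] z [-0.026 -0.006 -1.   ] F [-12.6  -4.2   7.2] tq [-1.07  2.35 -0.13] gap 0.0133 q6 [-0.56  0.23  1.97 -0.02  0.96 -0.66]
rel [ 0.0262 -0.1283  0.0941] r 0.0977 tip 1.221
```

```bash
python3 -m handwheel '0 0.013 0 1.2 0 0.4 0;0 0.013 0 1.2 0 0.6 0;0 0 0 1.1 0 0.75 0;0 0 0 1 0 0.85 0;0 0 0 0.9 0 1 0' | tail -4
python3 -c "from h import *;rod()"
```

```text
tcp_pos: [0.5564, -0.2893, 0.1808]
tool_rot: [3.134, 0.181, -0.023]
wrist_force: [-10.5, -2.5, 8.9]
finger_gap: 0.0132
t29.02 tcp [ 0.5564 -0.2893  0.1808] x [ 0.993  0.115 -0.015] z [-0.014 -0.003 -1.   ] F [-10.5  -2.5   8.9] tq [-0.37  2.16 -0.18] gap 0.0132 q6 [-0.51  0.34  1.9  -0.01  0.91 -0.62]
rel [ 0.0758 -0.1286  0.0573] r 0.0950 tip 1.873
```

```bash
python3 -m handwheel '0 0 0 0.7 0 0.8 0;0 0 0 0.5 0 0.8 0' | tail -2
python3 -c "from h import *;rod()"
python3 -m handwheel '0 0 0 0.3 0 0.6 0;0 0 0 0 0 0 0;0 0 0 0 0 0 0;0 0 0 0 0 0 0' | tail -2
python3 - <<'E'
from h import *
rod()
w=read_camera("wrist");a=read_camera("scene");b=read_camera("top")
cv2.imwrite("pics/c7.png",np.hstack([cv2.resize(w["img"][0:240],(420,280)),cv2.resize(a["img"][100:270,80:260],(380,280))]))
for c in("scene","top","wrist"): print(c,[(np.round(d["uv"]).tolist(),round(d["confidence"],2)) for d in landmark_of(c,"ball0_center")])
E
```

```text
wrist_force: [-73.4, -12.0, 69.5]
finger_gap: 0.0134
t29.27 tcp [ 0.5628 -0.2891  0.1662] x [ 0.993  0.117 -0.03 ] z [-0.03  -0.003 -1.   ] F [-73.4 -12.   69.5] tq [-2.04 12.7  -0.1 ] gap 0.0134 q6 [-0.5   0.37  1.89 -0.02  0.91 -0.61]
rel [ 0.0822 -0.1291  0.0427] r 0.0926 tip 2.041
wrist_force: [-1.1, -0.6, 2.0]
finger_gap: 0.0128
t29.77 tcp [ 0.5615 -0.2901  0.1635] x [ 0.992  0.116 -0.04 ] z [-0.04  -0.002 -0.999] F [-1.1 -0.6  2. ] tq [-0.1   0.11 -0.22] gap 0.0128 q6 [-0.51  0.38  1.89 -0.03  0.91 -0.6 ]
rel [ 0.0807 -0.13    0.04  ] r 0.0901 tip 2.060
scene [([252.0, 213.0], 0.27)]
top [([333.0, 148.0], 0.44)]
wrist [([392.0, 45.0], 0.65), ([367.0, 26.0], 0.22)]
```

View pics/c7.png

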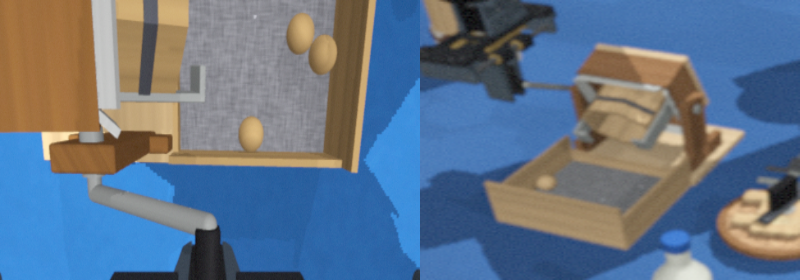

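```bash
python3 -m handwheel '0 0 0 0 0 0 0;0 0 0 0 0 0 0;0 0 0 0 0 0 0;0 0 0 0 0 0 0;0 0 0 0 0 0 0;0 0 0 0 0 0 0' | tail -2
python3 - <<'E'
from h import *
b=read_camera("top");w=read_camera("wrist")
print([(np.round(d["uv"]).tolist(),round(d["confidence"],2)) for d in landmark_of("wrist","ball0_center")])
cv2.imwrite("pics/c8.png",np.hstack([cv2.resize(b["img"][125:265,290:430],(400,400),interpolation=2),cv2.resize(w["img"][:140,130:400],(400,400))]))
E
```

```text
wrist_force: [-1.4, 0.3, 1.1]
finger_gap: 0.0133
[([394.0, 46.0], 0.77)]
```

View pics/c8.png

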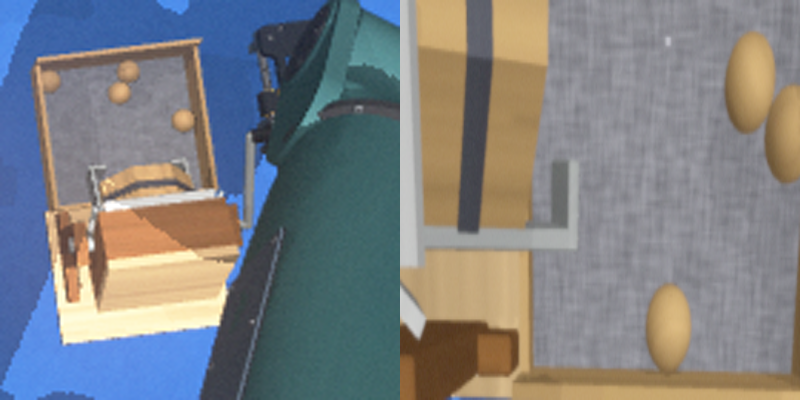

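```bash
python3 -m handwheel '0 0 0 0 0 0 0.2;0 0 0 0 0 0 0.4;0 0 0 0 0 0 0.4;0 0.04 0 0 0 -1 0.4;0 0 0 0 0 0 0.4' | tail -4
python3 -c "
from h import *
rod();to([.465+.084*.994-.126*-.11,-.17+.084*.11-.126*.994,.176],np.radians(6.3))"
```

```text
tcp_pos: [0.5622, -0.29, 0.1741]
tool_rot: [-3.134, -0.184, -0.004]
wrist_force: [0.7, -0.6, -0.9]
finger_gap: 0.0362
t31.60 tcp [ 0.5622 -0.29    0.1741] x [0.993 0.117 0.003] z [ 0.003  0.003 -1.   ] F [ 0.7 -0.6 -0.9] tq [-0.04 -0.14  0.04] gap 0.0362 q6 [-0.51  0.35  1.9   0.    0.89 -0.63]
rel [ 0.0814 -0.13    0.0506] r 0.0958 tip 1.964
t31.60 tcp [ 0.5622 -0.29    0.1741] x [0.993 0.117 0.003] z [ 0.003  0.003 -1.   ] F [ 0.7 -0.6 -0.9] tq [-0.04 -0.14  0.04] gap 0.0362 q6 [-0.51  0.35  1.9   0.    0.89 -0.63]
shift cm [ 0.07 -0.4  -0.19] turn [-0.002 -0.003  0.007]
 shift after turn [ 0.06 -0.4  -0.19]
```

```bash
python3 -m handwheel '0 0 0 0 -0.3 -0.2 0;0 0 0 0 0 0 0;0 0 0 0 0 0 0;0 0 0 0 0 0 0;0 0 0 0 0 0 0;0 0 0 -0.7 0 -1.1 0;0 0 0 -0.9 0 -0.95 0;0 0 0 -1 0 -0.8 0;0 0 0 -1.1 0 -0.7 0;0 0 0 -1.2 0 -0.55 0' 45 | tail -4
python3 -c "from h import *;rod()"
```

```text
tcp_pos: [0.5166, -0.2917, 0.218]
tool_rot: [-3.134, -0.179, -0.023]
wrist_force: [11.4, 4.9, -4.2]
finger_gap: 0.0129
t32.85 tcp [ 0.5166 -0.2917  0.218 ] x [0.993 0.114 0.015] z [ 0.015  0.003 -1.   ] F [11.4  4.9 -4.2] tq [ 0.93 -2.38 -0.22] gap 0.0129 q6 [-0.56  0.23  1.97  0.01  0.94 -0.68]
rel [ 0.036  -0.1267  0.0945] r 0.1011 tip 1.313
```

```bash
python3 -m handwheel '0 -0.01 0 -1.25 0 -0.3 0;0 0 0 -1.3 0 -0.15 0;0 0 0 -1.3 0 0 0;0 0 0 -1.3 0 0.2 0;0 0 0 -1.25 0 0.35 0' | tail -4
python3 -c "from h import *;rod()"
```

```text
tcp_pos: [0.4642, -0.298, 0.2262]
tool_rot: [3.136, 0.173, 0.056]
wrist_force: [9.8, 14.7, 14.3]
finger_gap: 0.0134
t33.48 tcp [ 0.4642 -0.298   0.2262] x [0.993 0.11  0.036] z [ 0.036  0.001 -0.999] F [ 9.8 14.7 14.3] tq [ 2.88 -1.95 -0.11] gap 0.0134 q6 [-0.62  0.14  2.05  0.03  0.92 -0.75]
rel [-0.0168 -0.1272  0.1027] r 0.1041 tip 0.787
```

```bash
python3 -m handwheel '0 -0.03 0 -1.2 0 0.45 0;0 -0.01 0 -1.2 0 0.55 0;0 0 0 -1.15 0 0.7 0' | tail -4
python3 -c "from h import *;rod()"
```

```text
tcp_pos: [0.4338, -0.3012, 0.2142]
tool_rot: [3.134, 0.169, 0.013]
wrist_force: [2.1, 11.1, 20.0]
finger_gap: 0.013
t33.85 tcp [ 0.4338 -0.3012  0.2142] x [0.994 0.108 0.008] z [ 0.008 -0.003 -1.   ] F [ 2.1 11.1 20. ] tq [ 2.   -0.96 -0.15] gap 0.013 q6 [-0.65  0.13  2.09  0.    0.91 -0.76]
rel [-0.0474 -0.127   0.0907] r 0.1024 tip 0.468
```

```bash
python3 -m handwheel '0 0 0 -0.9 0 0.6 0;0 0 0 -0.8 0 0.65 0;0 0 0 -0.7 0 0.7 0' | tail -4
python3 -c "from h import *;rod()"
```

```text
tcp_pos: [0.4129, -0.3034, 0.1986]
tool_rot: [3.134, 0.167, 0.026]
wrist_force: [-3.1, 10.1, 20.1]
finger_gap: 0.0134
t34.23 tcp [ 0.4129 -0.3034  0.1986] x [0.994 0.106 0.016] z [ 0.017 -0.003 -1.   ] F [-3.1 10.1 20.1] tq [ 1.79  0.16 -0.08] gap 0.0134 q6 [-0.68  0.12  2.14  0.01  0.87 -0.8 ]
rel [-0.0684 -0.1269  0.0751] r 0.1015 tip 0.210
```

```bash
python3 -m handwheel '0 0 0 -0.5 0 0.5 0;0 0 0 -0.4 0 0.45 0' | tail -4;python3 -m handwheel '0 0 0 -0.3 0 0.35 0' | tail -2
python3 -c "from h import *;rod()"
```

```text
tcp_pos: [0.4056, -0.3042, 0.1911]
tool_rot: [3.134, 0.165, 0.033]
wrist_force: [2.0, 8.9, 16.0]
finger_gap: 0.0133
wrist_force: [2.1, 9.5, 13.4]
finger_gap: 0.013
t34.60 tcp [ 0.4035 -0.3044  0.1886] x [0.994 0.105 0.023] z [ 0.023 -0.002 -1.   ] F [ 2.1  9.5 13.4] tq [ 1.63 -0.92  0.01] gap 0.013 q6 [-0.7   0.13  2.16  0.02  0.84 -0.82]
rel [-0.0778 -0.1268  0.0651] r 0.1014 tip 0.075
```

```bash
for k in 1; do python3 -m handwheel '0 0 0 -0.25 0 0.4 0' | tail -2;python3 -m handwheel '0 0 0 -0.2 0 0.35 0' | tail -2; python3 -m handwheel '0 0 0 -0.15 0 0.3 0' | tail -2; done
python3 -c "from h import *;rod()"
```

```text
wrist_force: [-8.5, 6.5, 21.2]
finger_gap: 0.0128
wrist_force: [-7.4, 6.8, 21.8]
finger_gap: 0.0132
wrist_force: [-6.6, 6.9, 18.6]
finger_gap: 0.013
t34.98 tcp [ 0.3982 -0.3049  0.1811] x [0.994 0.105 0.024] z [ 0.024 -0.002 -1.   ] F [-6.6  6.9 18.6] tq [1.15 0.79 0.04] gap 0.013 q6 [-0.71  0.13  2.17  0.02  0.82 -0.83]
rel [-0.0832 -0.1268  0.0576] r 0.1012 tip -0.016
```

```bash
python3 -m handwheel '0 0 0 -0.1 0 0.3 0' | tail -2;python3 -m handwheel '0 0 0 -0.1 0 0.3 0' | tail -2
python3 -c "from h import *;rod()"
```

```text
wrist_force: [-8.1, 11.8, 38.6]
finger_gap: 0.0129
wrist_force: [-10.7, 24.1, 61.6]
finger_gap: 0.0129
t35.23 tcp [ 0.3972 -0.3054  0.1789] x [0.994 0.105 0.025] z [ 0.025 -0.001 -1.   ] F [-10.7  24.1  61.6] tq [4.32 1.37 0.09] gap 0.0129 q6 [-0.71  0.14  2.17  0.02  0.82 -0.83]
rel [-0.0842 -0.1271  0.0554] r 0.1008 tip -0.040
```

```bash
python3 -m handwheel '0 0 0 0 0 -0.2 0;0 0 0 0 0 0 0.2;0 0 0 0 0 0 0.5;0 0 0 0 0 0 0.7;0 0 0 0 0 0 0.8;0 -0.02 0 0 0 -4 1;0 0 0 0 0 -5 1;0 0 0 0 0 -5 1;0 0 0 0 0 0 1' | tail -4
python3 - <<'E'
from h import *
w=read_camera("wrist");print([(np.round(d["uv"],1),round(d["confidence"],2),np.round(pl(w,d["uv"],.178),4)) for d in landmark_of("wrist","rod")])
cv2.imwrite("pics/w9.png",w["img"])
to([.50,0,.36],np.radians(6.3))
E
```

```text
tcp_pos: [0.3952, -0.3044, 0.3251]
tool_rot: [3.135, 0.165, 0.008]
wrist_force: [-0.5, 0.4, -0.6]
finger_gap: 0.0856
[(array([257.2, 178.2]), 0.78, array([ 0.4   , -0.3033,  0.178 ]))]
t36.45 tcp [ 0.3939 -0.3033  0.3214] x [0.994 0.105 0.001] z [ 0.001  0.002 -1.   ] F [-1.1 -0.5 -0.7] tq [-0.   -0.1   0.02] gap 0.0903 q6 [-0.7  -0.06  2.07  0.    1.13 -0.81]
shift cm [ 13.74 -29.06  -3.8 ] turn [-0.002 -0.001 -0.005]
 shift after turn [ 13.87 -28.98  -3.86]
```

```bash
python3 -m handwheel '0 0 0 2.3 -4.9 -0.6 1;0 0 0 2.3 -4.9 -0.6 1;0 0 0 2.3 -4.9 -0.6 1;0 0 0 2.3 -4.9 -0.6 1;0 0 0 2.3 -4.9 -0.6 1;0 0 0 2.3 -4.9 -0.6 1;0 0 0 0 -5.5 0 1;0 0 0 0 -5.5 0 1;0 0 0 0 -5.5 0 1;0 0 0 0 -5.5 0 1;0 0 0 0 0 0 1' | tail -4
python3 - <<'E'
from h import *
st()
w=read_camera("wrist");b=read_camera("top");a=read_camera("scene")
for c,r in(("wrist",w),("top",b),("scene",a)): print(c,[(np.round(d["bbox"]).tolist(),round(d["confidence"],2),np.round(pl(r,[(d["bbox"][0]+d["bbox"][2])/2,(d["bbox"][1]+d["bbox"][3])/2],.012),4)) for d in cut_out(c,"wheel0")])
cv2.imwrite("pics/c10.png",np.hstack([w["img"][:,:400],cv2.resize(b["img"][100:290,60:260],(400,384))]))
E
```

```text
tcp_pos: [0.4741, 0.2387, 0.342]
tool_rot: [-3.134, -0.16, 0.037]
wrist_force: [-0.7, -1.2, -0.6]
finger_gap: 0.0913
t37.83 tcp [0.4741 0.2387 0.342 ] x [ 0.995  0.102 -0.023] z [-0.024  0.002 -1.   ] F [-0.7 -1.2 -0.6] tq [-0.   -0.09 -0.  ] gap 0.0913 q6 [ 0.42 -0.01  1.98  0.01  1.18  0.31]
wrist [([310.0, 43.0, 336.0, 69.0], 0.87, array([0.547, 0.372, 0.012])), ([224.0, 116.0, 243.0, 136.0], 0.86, array([0.4366, 0.268 , 0.012 ])), ([268.0, 255.0, 300.0, 260.0], 0.33, array([0.5326, 0.0731, 0.012 ]))]
top [([244.0, 100.0, 257.0, 130.0], 0.69, array([0.7714, 0.1024, 0.012 ]))]
scene [([357.0, 274.0, 375.0, 291.0], 0.58, array([0.5632, 0.3786, 0.012 ])), ([220.0, 220.0, 278.0, 258.0], 0.5, array([0.5564, 0.0848, 0.012 ])), ([330.0, 226.0, 341.0, 239.0], 0.46, array([0.438 , 0.2638, 0.012 ]))]
```

View pics/c10.png

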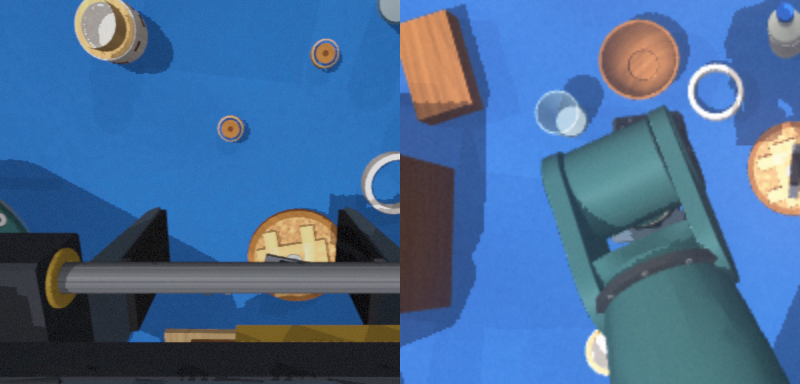

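```bash
python3 -c "
from h import *
to([.4366,.268,.10],.11)"
python3 -m handwheel '0 0.024 0 -2.1 -1.6 5 1;0 0 0 -2.1 -1.6 5 1;0 0 0 0 0 5 1;0 0 0 0 0 5 1;0 0 0 0 0 4 1;0 0 0 0 0 0 1' | tail -4
python3 - <<'E'
from h import *
w=read_camera("wrist")
print([(np.round(d["bbox"]).tolist(),round(d["confidence"],2),np.round(pl(w,[(d["bbox"][0]+d["bbox"][2])/2,(d["bbox"][1]+d["bbox"][3])/2],.012),4)) for d in cut_out("wrist","wheel0")])
to([.4366,.268,.023],.11)
E
```

```text
t38.12 tcp [0.4755 0.2351 0.3436] x [ 0.995  0.097 -0.021] z [-0.022  0.003 -1.   ] F [-0.3  0.7  0.7] tq [-0.05 -0.06 -0.02] gap 0.0912 q6 [ 0.41 -0.01  1.98  0.01  1.19  0.31]
shift cm [-3.04 -3.52 24.45] turn [-0.005  0.021 -0.013]
 shift after turn [-3.51 -3.7  24.36]
tcp_pos: [0.4326, 0.2606, 0.1001]
tool_rot: [-3.131, -0.137, -0.014]
wrist_force: [-0.1, 0.3, 0.1]
finger_gap: 0.0912
[([229.0, 167.0, 277.0, 220.0], 0.89, array([0.4332, 0.2655, 0.012 ])), ([408.0, 20.0, 467.0, 78.0], 0.65, array([0.5465, 0.3757, 0.012 ]))]
t38.98 tcp [0.4344 0.2618 0.1029] x [0.996 0.088 0.014] z [ 0.013  0.01  -1.   ] F [ 0.6 -0.2 -0.6] tq [ 0.05 -0.11  0.04] gap 0.0909 q6 [0.5  0.28 2.18 0.   0.67 0.4 ]
shift cm [ 0.17 -0.53  8.  ] turn [-0.009 -0.014 -0.022]
 shift after turn [ 0.29 -0.59  7.99]
```

```bash
python3 -m handwheel '-0.009 -0.014 0 0 -0.45 3 1;0 0 0 0 0 2.5 1;0 0 0 0 0 1.5 1;0 0 0 0 0 0 1' | tail -4
python3 -c "
from h import *
to([.4345,.2665,.023],.11)"
```

```text
tcp_pos: [0.4404, 0.2689, 0.0394]
tool_rot: [-3.133, -0.135, -0.017]
wrist_force: [-0.1, 0.5, 0.5]
finger_gap: 0.0911
t39.48 tcp [0.4404 0.2689 0.0394] x [0.996 0.086 0.011] z [ 0.011  0.006 -1.   ] F [-0.1  0.5  0.5] tq [-0.05 -0.12  0.02] gap 0.0911 q6 [0.5  0.42 2.16 0.   0.55 0.42]
shift cm [-0.62  0.19  1.64] turn [-0.005 -0.011 -0.024]
 shift after turn [-0.61  0.17  1.64]
```

```bash
python3 -m handwheel '-0.005 -0.011 0 -0.5 0.2 0.8 1;0 0 0 0 0 0.6 1;0 0 0 0 0 0 0.6;0 0 0 0 0 0 0;0 0 0 0 0 0 0;0 0 0 0 0 0 0;0 0 0 0 0 0 0' 15| tail -4
python3 -c "
from h import *
to([.4345,.2665,.023],.11)"
```

```text
tcp_pos: [0.4368, 0.2671, 0.0272]
tool_rot: [-3.137, -0.135, -0.004]
wrist_force: [-0.0, -0.2, -0.4]
finger_gap: 0.0448
t40.35 tcp [0.4368 0.2671 0.0272] x [0.996 0.086 0.003] z [ 0.003  0.001 -1.   ] F [-0.  -0.2 -0.4] tq [-0.01 -0.1   0.01] gap 0.0448 q6 [ 0.5   0.44  2.16 -0.    0.54  0.42]
shift cm [-0.24  0.04  0.42] turn [-0.001 -0.003 -0.024]
 shift after turn [-0.24  0.03  0.42]
```

```bash
python3 -m handwheel '0 0 0 -0.1 0 0.35 0.49;0 0 0 0 0 0 0;0 0 0 0 0 0 0;0 0 0 0 0 0 0;0 0 0 0 0 0 0;0 0 0 0 0 -1 0;0 0 0 0 0 -3 0;0 0 0 0 0 -5 0;0 0 0 0 0 -6 0;0 0 0 0 0 -6 0;0 0 0 0 0 -3 0' 20| tail -4
python3 -c "
from h import *
to([.465,-.17,.29],.11)"
```

```text
tcp_pos: [0.4337, 0.2659, 0.2721]
tool_rot: [3.139, 0.135, -0.0]
wrist_force: [-0.3, 0.5, -0.6]
finger_gap: 0.0352
t41.73 tcp [0.4337 0.2659 0.2721] x [ 0.996  0.086 -0.   ] z [-0. -0. -1.] F [-0.3  0.5 -0.6] tq [-0.04 -0.08  0.05] gap 0.0352 q6 [ 0.5   0.02  2.09 -0.    1.03  0.42]
shift cm [-0.63 43.69 -1.79] turn [ 0.     0.    -0.024]
 shift after turn [-1.67 43.67 -1.79]
```

```bash
python3 -m handwheel '0 0 -0.024 0.2 5.5 -0.4 0;0 0 0 0.2 5.5 -0.4 0;0 0 0 0 5.5 -0.4 0;0 0 0 0 5.5 -0.4 0;0 0 0 0 5.5 -0.2 0;0 0 0 0 5.5 0 0;0 0 0 -0.2 5.5 0 0;0 0 0 -0.2 4 0 0;0 0 0 0 0 0 0' | tail -4
python3 -c "
from h import *
to([.465,-.17,.165],.11)"
```

```text
tcp_pos: [0.4803, -0.1689, 0.3005]
tool_rot: [-3.136, -0.178, -0.021]
wrist_force: [0.5, 0.7, -0.0]
finger_gap: 0.0354
t42.85 tcp [ 0.4803 -0.1689  0.3005] x [0.993 0.113 0.014] z [ 0.014  0.002 -1.   ] F [ 0.5  0.7 -0. ] tq [-0.03 -0.09 -0.02] gap 0.0354 q6 [-0.39 -0.02  2.07  0.01  1.07 -0.5 ]
shift cm [-1.72 -0.07 13.53] turn [-0.    -0.014  0.003]
 shift after turn [-1.53 -0.06 13.55]
```

```bash
python3 -m handwheel '0 -0.014 0 -1.6 0 2 0;0 0 0 0 0 4 0;0 0 0 0 0 0 0' | tail -4
python3 - <<'E'
from h import *
w=read_camera("wrist");cv2.imwrite("pics/w11.png",w["img"][:300])
to([.465,-.17,.165],.11)
E
```

```text
tcp_pos: [0.4612, -0.1683, 0.2374]
tool_rot: [-3.136, -0.181, 0.005]
wrist_force: [-0.1, -0.3, -0.3]
finger_gap: 0.0352
t43.27 tcp [ 0.4623 -0.1688  0.2392] x [ 0.993  0.115 -0.001] z [-0.001 -0.001 -1.   ] F [0.5 0.5 0.9] tq [-0.02 -0.08 -0.03] gap 0.0353 q6 [-0.4   0.04  2.14 -0.    0.96 -0.51]
shift cm [0.26 0.15 7.42] turn [0.    0.001 0.005]
 shift after turn [0.26 0.15 7.42]
```

View pics/w11.png

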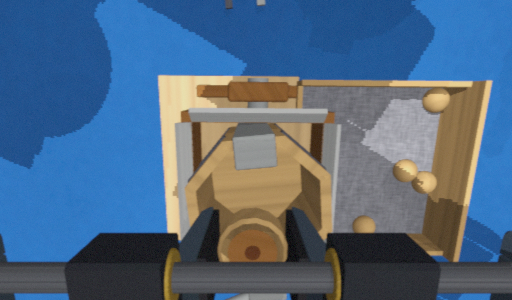

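```bash
python3 -m handwheel '0 0 0 0.1 0.1 2.5 0;0 0 0 0 0 2.5 0;0 0 0 0 0 1.5 0;0 0 0 0 0 0.8 0;0 0 0 0 0 0 0' | tail -4
python3 -c "
from h import *
to([.465,-.17,.165],.11)"
```

```text
tcp_pos: [0.4658, -0.1688, 0.1698]
tool_rot: [3.133, 0.186, 0.008]
wrist_force: [0.6, 0.5, 1.1]
finger_gap: 0.0354
t43.90 tcp [ 0.4658 -0.1688  0.1698] x [0.993 0.118 0.005] z [ 0.005 -0.003 -1.   ] F [0.6 0.5 1.1] tq [-0.03 -0.08  0.01] gap 0.0354 q6 [-0.39  0.15  2.18 -0.    0.81 -0.51]
shift cm [-0.1   0.1   0.48] turn [ 0.004 -0.005  0.009]
 shift after turn [-0.1   0.11  0.48]
```

Release and return up, then toward wheel B.

```bash
python3 -m handwheel '0 0 0 0 0 0 0.45;0 0 0 0 0 0 0.5;0 0 0 0 0 0 0.5;0 0 0 0 0 -2 0.5;0 0 0 0 0 -5 0.5;0 0 0 0 0 -5 0.7;0 0 0 0 0 -2 1' | tail -4
python3 - <<'E'
from h import *
w=read_camera("wrist");cv2.imwrite("pics/w12.png",w["img"])
print([(np.round(d["bbox"]).tolist(),round(d["confidence"],2)) for d in cut_out("wrist","wheel0")])
to([.545,.32,.30],.11)
E
```

```text
tcp_pos: [0.4648, -0.1684, 0.3149]
tool_rot: [3.133, 0.186, 0.007]
wrist_force: [-0.1, 0.6, -0.8]
finger_gap: 0.063
[([196.0, 112.0, 312.0, 246.0], 0.39), ([168.0, 79.0, 317.0, 336.0], 0.26)]
t44.88 tcp [ 0.4651 -0.1685  0.3144] x [0.993 0.118 0.005] z [ 0.005 -0.003 -1.   ] F [ 0.1  0.3 -0.8] tq [-0.02 -0.1   0.01] gap 0.0708 q6 [-0.39 -0.06  2.08 -0.    1.11 -0.51]
shift cm [ 13.7  -47.57   1.31] turn [ 0.004 -0.005  0.008]
 shift after turn [ 13.31 -47.68   1.44]
```

```bash
python3 -m handwheel '0 0 0 1.5 -5.3 0 1;0 0 0 1.5 -5.3 0 1;0 0 0 1.5 -5.3 0 1;0 0 0 1.5 -5.3 0 1;0 0 0 1.5 -5.3 0.2 1;0 0 0 1.5 -5.3 0.3 1;0 0 0 1.5 -5.3 0.3 1;0 0 0 1.5 -5.3 0.3 1;0 0 0 1.5 -5.3 0.3 1;0 0 0 0 0 4 1;0 0 0 0 0 5 1;0 0 0 0 0 0 1' | tail -4
python3 - <<'E'
from h import *
w=read_camera("wrist");cv2.imwrite("pics/w13.png",w["img"])
st()
for d in cut_out("wrist","wheel0"):
    B=d["bbox"];q=pl(w,[(B[0]+B[2])/2,(B[1]+B[3])/2],.012);print(np.round(B),round(d["confidence"],2),np.round(q,4))
to([.547,.375,.08],.11)
E
```

```text
tcp_pos: [0.5405, 0.3355, 0.1913]
tool_rot: [3.129, 0.182, -0.01]
wrist_force: [-0.1, -0.2, -0.0]
finger_gap: 0.091
t46.42 tcp [0.5418 0.3361 0.1939] x [ 0.993  0.116 -0.004] z [-0.003 -0.006 -1.   ] F [-1.   0.2  0.2] tq [-0.04 -0.06  0.01] gap 0.0915 q6 [ 0.52  0.33  1.88 -0.    0.93  0.41]
[247. 111. 287. 148.] 0.73 [0.5487 0.3771 0.012 ]
t46.48 tcp [0.5429 0.3366 0.1959] x [ 0.993  0.116 -0.001] z [-0.    -0.005 -1.   ] F [-0.2 -0.1  0.4] tq [-0.01 -0.09 -0.03] gap 0.0912 q6 [ 0.52  0.33  1.88 -0.    0.93  0.41]
shift cm [ 0.87 -3.82 11.57] turn [0.005 0.001 0.006]
 shift after turn [ 0.83 -3.77 11.59]
```

```bash
python3 -m handwheel '0 0 0.17 0 0 0 1;0 0 0.17 0 0 0 1;0 0 0.17 0 0 0 1;0 0 0.17 0 0 0 1;0 0 0.17 0 0 0 1;0 0 0 0 0 0 1' | tail -4
python3 - <<'E'
from h import *
w=read_camera("wrist")
for d in cut_out("wrist","wheel0"):
    B=d["bbox"];q=pl(w,[(B[0]+B[2])/2,(B[1]+B[3])/2],.012);print(np.round(B),round(d["confidence"],2),np.round(q,4))
for d in cut_out("wrist","glass")[:1]: print("glass",d["bbox"],d["confidence"])
print([(d["uv"],np.round(pl(w,d["uv"],0),3)) for d in landmark_of("wrist","glass")[:1]])
to([.548,.376,.08],-.73)
E
```

```text
tcp_pos: [0.549, 0.3382, 0.2112]
tool_rot: [-2.907, 1.164, -0.02]
wrist_force: [-0.1, 0.5, 0.4]
finger_gap: 0.0913
[210. 129. 246. 158.] 0.74 [0.5509 0.3747 0.012 ]
glass [186.2, 1.1, 280.0, 58.3] 0.67
[([237.1, 32.3], array([0.634, 0.446, 0.   ]))]
t47.42 tcp [0.5483 0.338  0.2096] x [ 0.725 -0.688  0.008] z [ 0.014  0.003 -1.   ] F [-0.2 -0.1  0. ] tq [-0.04 -0.08  0.  ] gap 0.0912 q6 [ 0.52  0.32  1.87 -0.    0.94  1.28]
shift cm [-2.73 -2.58 12.97] turn [-0.012 -0.008 -0.029]
 shift after turn [-2.55 -2.81 12.96]
```

```bash
python3 -m handwheel '-0.012 -0.008 0 -2.6 -2.6 3 1;0 0 0 0 0 4 1;0 0 0 0 0 4 1;0 0 0 0 0 2 1;0 0 0 0 0 0 1' | tail -4
python3 - <<'E'
from h import *
w=read_camera("wrist")
for d in cut_out("wrist","wheel0"):
    B=d["bbox"];q=pl(w,[(B[0]+B[2])/2,(B[1]+B[3])/2],.012);print(np.round(B),round(d["confidence"],2),np.round(q,4))
to([.549,.375,.023],-.76)
E
```

```text
tcp_pos: [0.5492, 0.3767, 0.0783]
tool_rot: [-2.921, 1.15, -0.002]
wrist_force: [0.8, -1.0, 0.7]
finger_gap: 0.0912
[226. 183. 281. 238.] 0.61 [0.548 0.375 0.012]
t48.15 tcp [0.5501 0.3773 0.0802] x [ 0.731 -0.682  0.001] z [ 0.004  0.003 -1.   ] F [ 0.1 -0.5  1.1] tq [-0.05 -0.06  0.01] gap 0.0914 q6 [0.57 0.53 1.85 0.   0.76 1.32]
shift cm [0.07 0.27 5.72] turn [-0.005 -0.001  0.01 ]
 shift after turn [0.08 0.24 5.72]
```

```bash
python3 -m handwheel '-0.005 0 0 0 0.25 2.5 1;0 0 0 0 0 1.8 1;0 0 0 0 0 0.8 0.8;0 0 0 0 0 0 0.6' 15| tail -4
python3 - <<'E'
from h import *
to([.549,.375,.023],-.76)
E
```

```text
tcp_pos: [0.5499, 0.3762, 0.0289]
tool_rot: [-2.921, 1.15, -0.005]
wrist_force: [0.6, -0.3, -0.1]
finger_gap: 0.074
t48.65 tcp [0.5499 0.3762 0.0289] x [ 0.732 -0.682  0.002] z [ 0.004  0.001 -1.   ] F [ 0.6 -0.3 -0.1] tq [ 0.01 -0.02 -0.01] gap 0.074 q6 [ 0.57  0.6   1.85 -0.    0.69  1.32]
shift cm [0.01 0.15 0.59] turn [-0.004 -0.002  0.01 ]
 shift after turn [0.01 0.15 0.59]
```

```bash
python3 -m handwheel '0 0 0 0 0.1 0.55 0.5;0 0 0 0 0 0 0;0 0 0 0 0 0 0;0 0 0 0 0 0 0;0 0 0 0 0 0 0;0 0 0 0 0 0 0;0 0 0 0 0 -1 0;0 0 0 0 0 -3 0;0 0 0 0 0 -5 0;0 0 0 0 0 -6 0;0 0 0 0 0 -6 0;0 0 0 0 0 -4 0' 20| tail -4
python3 - <<'E'
from h import *
to([.465,-.17,.29],.11)
E
```

```text
tcp_pos: [0.5472, 0.3745, 0.2823]
tool_rot: [-2.922, 1.15, -0.003]
wrist_force: [-0.1, 0.6, 0.1]
finger_gap: 0.0351
t50.15 tcp [0.5472 0.3745 0.2823] x [ 0.732 -0.682  0.001] z [ 0.002  0.    -1.   ] F [-0.1  0.6  0.1] tq [ 0.03 -0.03  0.01] gap 0.0351 q6 [ 0.57  0.27  1.78 -0.    1.09  1.32]
shift cm [31.1  45.44 -0.8 ] turn [-0.001 -0.002 -0.86 ]
 shift after turn [-14.15  53.21  -0.77]
```

```bash
python3 -m handwheel '0 0 0 3.1 4.55 -0.1 0;0 0 0 3.1 4.55 -0.1 0;0 0 0 3.1 4.55 -0.1 0;0 0 0 3.1 4.55 -0.1 0;0 0 0 3.1 4.55 -0.1 0;0 0 0 3.1 4.55 -0.1 0;0 0 0 3.1 4.55 -0.1 0;0 0 0 3.1 4.55 -0.1 0;0 0 0 3.1 4.55 0 0;0 0 0 1.5 2.3 0 0;0 0 0 0 0 0 0' | tail -4
python3 -m handwheel '0 0 -0.17 0 0 0 0;0 0 -0.17 0 0 0 0;0 0 -0.17 0 0 0 0;0 0 -0.17 0 0 0 0;0 0 -0.17 0 0 0 0;0 0 0 0 0 0 0' | tail -4
python3 - <<'E'
from h import *
to([.467,-.17,.235],.11)
E
```

```text
tcp_pos: [0.4652, -0.1569, 0.3009]
tool_rot: [-2.915, 1.145, -0.026]
wrist_force: [0.5, -0.7, -0.2]
finger_gap: 0.0352
tcp_pos: [0.4652, -0.1528, 0.3033]
tool_rot: [-3.133, -0.202, -0.034]
wrist_force: [0.2, -0.2, -0.5]
finger_gap: 0.0352
t52.27 tcp [ 0.4652 -0.1528  0.3033] x [0.991 0.128 0.022] z [ 0.022  0.003 -1.   ] F [ 0.2 -0.2 -0.5] tq [ 0.02 -0.09  0.02] gap 0.0352 q6 [-0.37 -0.06  2.11  0.01  1.07 -0.51]
shift cm [-0.19  1.73  6.83] turn [-0.001 -0.022  0.019]
 shift after turn [-0.01  1.73  6.83]
```

```bash
python3 -m handwheel '0 -0.022 0.019 0 1.7 2 0;0 0 0 0 0 3 0;0 0 0 0 0 2 0;0 0 0 0 0 0 0' | tail -4
python3 - <<'E'
from h import *
to([.467,-.17,.168],.11)
E
```

```text
tcp_pos: [0.4687, -0.1683, 0.2331]
tool_rot: [3.138, 0.146, 0.003]
wrist_force: [0.3, -1.3, 0.2]
finger_gap: 0.0352
t52.77 tcp [ 0.4687 -0.1683  0.2331] x [0.996 0.093 0.002] z [ 0.002 -0.    -1.   ] F [ 0.3 -1.3  0.2] tq [-0.02 -0.03 -0.02] gap 0.0352 q6 [-0.39  0.05  2.14  0.    0.95 -0.49]
shift cm [-0.2   0.15  6.51] turn [ 0.    -0.002 -0.017]
 shift after turn [-0.19  0.15  6.51]
```

```bash
python3 -m handwheel '0 0 -0.017 -0.3 0.1 2.5 0;0 0 0 0 0 2.5 0;0 0 0 0 0 1.2 0;0 0 0 0 0 0 0' | tail -4
python3 -m handwheel '0 0 0 0 0 0 0.45;0 0 0 0 0 0 0.5;0 0 0 0 0 0 0.5;0 0 0 0 0 -2 0.5;0 0 0 0 0 -5 0.5;0 0 0 0 0 -5 0.7;0 0 0 0 0 0 1' | tail -4
python3 - <<'E'
from h import *
to([.465,-.06,.35],.11)
E
```

```text
tcp_pos: [0.4683, -0.1695, 0.1739]
tool_rot: [3.135, 0.161, 0.01]
wrist_force: [0.5, -0.1, -0.2]
finger_gap: 0.0347
tcp_pos: [0.4684, -0.1695, 0.3007]
tool_rot: [3.134, 0.159, 0.015]
wrist_force: [0.6, -0.2, -0.0]
finger_gap: 0.0628
t54.15 tcp [ 0.4684 -0.1695  0.3007] x [0.995 0.101 0.009] z [ 0.01  -0.003 -1.   ] F [ 0.6 -0.2 -0. ] tq [-0.02 -0.06 -0.07] gap 0.0628 q6 [-0.39 -0.04  2.09  0.    1.08 -0.5 ]
shift cm [  0.82 -10.91  -4.97] turn [ 0.004 -0.009 -0.009]
 shift after turn [  0.86 -10.93  -4.93]
```

```bash
python3 -m handwheel '0 0 0 0 4 -2 1;0 0 0 0 4 -2 1;0 0 0 0 0 0 1' | tail -4
python3 - <<'E'
from h import *
w=read_camera("wrist");a=read_camera("scene")
st()
cv2.imwrite("pics/c14.png",np.vstack([np.hstack([w["img"][:230,100:500],cv2.resize(a["img"][150:350,190:420],(400,230))]),cv2.resize(w["img"][60:230,140:420],(800,340))]))
print("seat",[np.round(pl(w,d["uv"],.075),4) for d in landmark_of("wrist","seat")],"mouth",[np.round(pl(w,d["uv"],.175),4) for d in landmark_of("wrist","mouth")])
for c,r in(("wrist",w),("scene",a)): print("wheels",c,[(np.round(d["bbox"]),round(d["confidence"],2)) for d in cut_out(c,"wheel0")])
E
```

```text
tcp_pos: [0.4756, -0.2504, 0.3405]
tool_rot: [3.134, 0.161, 0.013]
wrist_force: [-0.1, 0.1, -0.4]
finger_gap: 0.0906
t54.62 tcp [ 0.4747 -0.2483  0.3388] x [0.995 0.103 0.006] z [ 0.006 -0.001 -1.   ] F [-0.1  1.  -0.1] tq [ 0.03 -0.08 -0.  ] gap 0.0911 q6 [-0.53 -0.01  1.99  0.    1.15 -0.63]
seat [] mouth [array([ 0.4649, -0.1668,  0.175 ])]
wheels wrist [(array([239.,  72., 271., 105.]), 0.83), (array([240.,  75., 250.,  96.]), 0.63)]
wheels scene []
```

View pics/c14.png

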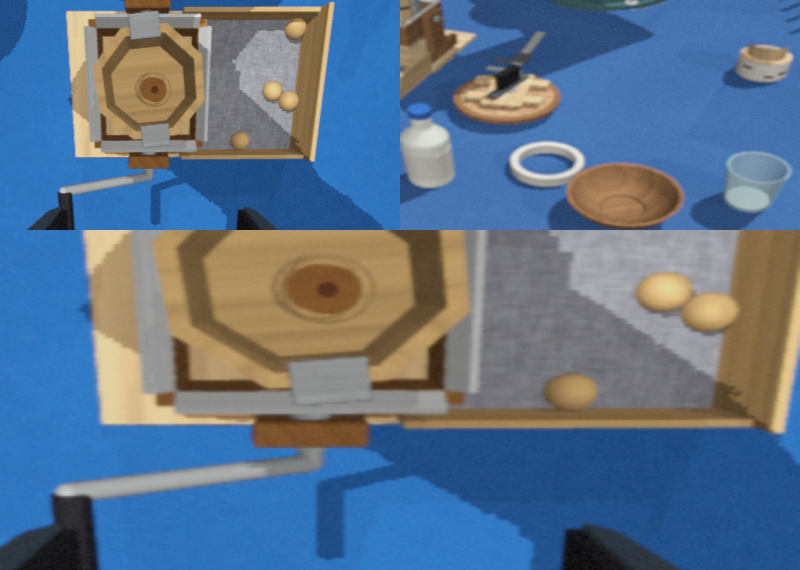

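```bash
python3 - <<'E'
from h import *
w=read_camera("wrist");i=w["img"].astype(int)
st()
e1=pl(w,[245,26],.201);e2=pl(w,[255,136],.201);print(e1,e2,(e1+e2)/2,np.degrees(np.arctan2(*(e1-e2)[1::-1])))
k=2.857;f=lambda x,y,z:np.round(pl(w,[x/k+140,(y-230)/2+60],z),4)
print("lip left outer/right outer",f(145,390,.137),f(476,388,.137),"bottom lip outer",f(178,413,.137),f(448,413,.137),"rod",[np.round(pl(w,d["uv"],.178),4) for d in landmark_of("wrist","rod")])
to([.542,.084,.25],np.radians(84.3))
E
```

```text
t54.88 tcp [ 0.4751 -0.2478  0.3395] x [0.994 0.105 0.007] z [ 0.007 -0.002 -1.   ] F [-0.6 -0.6 -0.8] tq [-0.05 -0.1   0.07] gap 0.0913 q6 [-0.53 -0.01  1.99  0.    1.15 -0.63]
[ 0.45658306 -0.12282198  0.201     ] [ 0.47363042 -0.20754434  0.201     ] [ 0.46510674 -0.16518316  0.201     ] 101.37682380253754
lip left outer/right outer [ 0.4092 -0.2264  0.137 ] [ 0.5294 -0.2128  0.137 ] bottom lip outer [ 0.4219 -0.2373  0.137 ] [ 0.5211 -0.2269  0.137 ] rod [array([ 0.3996, -0.3026,  0.178 ])]
t54.92 tcp [ 0.4752 -0.2479  0.3396] x [0.994 0.105 0.007] z [ 0.007 -0.002 -1.   ] F [-0.   0.4  0. ] tq [-0.   -0.11  0.03] gap 0.0914 q6 [-0.53 -0.01  1.99  0.    1.15 -0.63]
shift cm [ 10.07 -32.33   8.96] turn [ 0.007 -0.004 -1.366]
 shift after turn [33.69  3.35  8.96]
```

```bash
python3 -m handwheel '0 0 0 1.7 -5.4 0 1;0 0 0 1.7 -5.4 0 1;0 0 0 1.7 -5.4 0 1;0 0 0 1.7 -5.4 0 1;0 0 0 1.7 -5.4 0.5 1;0 0 0 1.7 -5.4 1 1;0 0 0 0 0 0 1' | tail -4
python3 -m handwheel '0 0 -0.171 0 0 0 1;0 0 -0.171 0 0 1 1;0 0 -0.171 0 0 1 1;0 0 -0.171 0 0 1 1;0 0 -0.171 0 0 1 1;0 0 -0.171 0 0 1 1;0 0 -0.171 0 0 1 1;0 0 -0.171 0 0 1 1;0 0 0 0 0 0 1' | tail -4
python3 - <<'E'
from h import *
w=read_camera("wrist");a=read_camera("scene")
to([.542,.084,.2],np.radians(84.3))
print("wing",[(np.round(d["uv"],1),np.round(pl(w,d["uv"],.084),4)) for d in landmark_of("wrist","wing")],[(np.round(pl(a,d["uv"],.084),4)) for d in landmark_of("scene","wing")])
cv2.imwrite("pics/w15.png",cv2.resize(w["img"][60:300,120:400],(700,600)))
E
```

```text
tcp_pos: [0.5436, 0.0972, 0.324]
tool_rot: [3.135, 0.166, 0.014]
wrist_force: [-1.1, 0.0, 0.7]
finger_gap: 0.091
tcp_pos: [0.5424, 0.0933, 0.2525]
tool_rot: [2.274, 2.155, 0.007]
wrist_force: [0.5, 0.9, 0.5]
finger_gap: 0.0917
t57.02 tcp [0.5429 0.0935 0.2534] x [ 0.057  0.998 -0.002] z [ 0.01  -0.003 -1.   ] F [-0.4 -0.6  0.5] tq [ 0.11 -0.1  -0.01] gap 0.0913 q6 [ 0.13  0.11  2.03 -0.    0.99 -1.38]
shift cm [-0.94 -0.09  5.34] turn [0.011 0.002 0.042]
 shift after turn [-0.95  0.    5.34]
wing [(array([241.5, 172.5]), array([0.5413, 0.0823, 0.084 ]))] [array([0.5314, 0.097 , 0.084 ])]
```

View pics/w15.png

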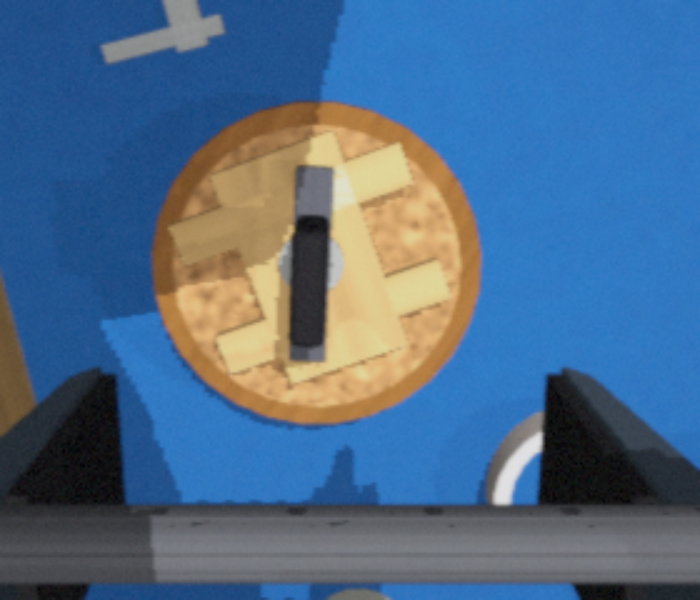

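```bash
python3 -m handwheel '0.011 0 0.042 -1 0 5 1;0 0 0 0 0 5 1;0 0 0 0 0 4 1;0 0 0 0 0 0 1' | tail -4
python3 -c "
from h import *
to([.543,.0838,.0855],np.radians(84.3))"
```

```text
tcp_pos: [0.5457, 0.0833, 0.1134]
tool_rot: [2.334, 2.096, 0.006]
wrist_force: [0.1, 0.3, 0.9]
finger_gap: 0.0913
t57.62 tcp [0.5457 0.0833 0.1134] x [ 0.108  0.994 -0.   ] z [ 0.006 -0.001 -1.   ] F [0.1 0.3 0.9] tq [ 0.08 -0.1   0.03] gap 0.0913 q6 [ 0.11  0.33  2.08 -0.    0.73 -1.35]
shift cm [ 0.02 -0.29  2.79] turn [ 0.006  0.    -0.008]
 shift after turn [ 0.02 -0.27  2.79]
```

```bash
python3 -m handwheel '0.006 0 -0.008 0 -0.3 1.8 0.7;0 0 0 0 0 0.9 0.4;0 0 0 0 0 0.1 0.3;0 0 0 0 0 0 0.25;0 0 0 0 0 0 0.25' 45| tail -4
python3 -c "
from h import *
to([.543,.0838,.0855],np.radians(84.3))"
```

```text
tcp_pos: [0.5456, 0.0841, 0.0884]
tool_rot: [2.328, 2.105, 0.007]
wrist_force: [-0.1, 0.7, 0.2]
finger_gap: 0.0444
t58.25 tcp [0.5456 0.0841 0.0884] x [0.101 0.995 0.001] z [ 0.006  0.    -1.   ] F [-0.1  0.7  0.2] tq [ 0.06 -0.14  0.02] gap 0.0444 q6 [ 0.11  0.37  2.08 -0.    0.68 -1.36]
shift cm [-0.05 -0.26  0.29] turn [ 0.006 -0.001 -0.001]
 shift after turn [-0.05 -0.26  0.29]
```

```bash
python3 -m handwheel '0.006 0 0 0 -0.3 0.3 0.25;0 0 0 0 0 0 0;0 0 0 0 0 0 0;0 0 0 0 0 0 0;0 0 0 0 0 0 0;0 0 0 0 0 0 0' | tail -4
python3 -m handwheel '0 0 0 0 0 -0.5 0;0 0 0 0 0 -2 0;0 0 0 0 0 -3 0;0 0 0 0 0 -4 0;0 0 0 0 0 -4 0;0 0 0 0 0 -4 0;0 0 0 0 0 -4 0;0 0 0 0 0 0 0' | tail -4
python3 -c "
from h import *
to([.4665,-.1703,.30],np.radians(84.3))"
```

```text
tcp_pos: [0.5427, 0.0844, 0.0857]
tool_rot: [-2.33, -2.106, -0.001]
wrist_force: [0.7, 0.1, -1.2]
finger_gap: 0.0137
tcp_pos: [0.5413, 0.084, 0.3086]
tool_rot: [-2.329, -2.105, 0.001]
wrist_force: [0.1, -0.0, -2.1]
finger_gap: 0.0134
t60.00 tcp [0.5413 0.084  0.3086] x [0.101 0.995 0.001] z [-0.002  0.001 -1.   ] F [ 0.1 -0.  -2.1] tq [ 0.08 -0.12  0.  ] gap 0.0134 q6 [ 0.11  0.05  1.99  0.    1.1  -1.36]
shift cm [-26.05  -4.89   0.85] turn [-0.002 -0.001 -0.001]
 shift after turn [-26.05  -4.92   0.86]
```

```bash
python3 -m handwheel '0 0 0 -2 -0.4 0 0;0 0 0 -3.5 -0.65 0 0;0 0 0 -3.5 -0.65 0 0;0 0 0 -3.5 -0.65 0 0;0 0 0 -3.5 -0.65 0 0;0 0 0 -3.5 -0.65 0 0;0 0 0 -3.5 -0.65 0 0;0 0 0 -2 -0.4 0 0;0 0 0 -0.8 0 0 0;0 0 0 0 0 0 0;0 0 0 0 0 0 0' | tail -4
python3 -c "
from h import *
to([.4668,-.1703,.29],np.radians(84.5))"
```

```text
tcp_pos: [0.4558, -0.1797, 0.2968]
tool_rot: [-2.319, -2.095, 0.018]
wrist_force: [0.2, -0.5, -2.3]
finger_gap: 0.0137
t61.38 tcp [ 0.4558 -0.1797  0.2968] x [0.101 0.995 0.002] z [-0.02   0.004 -1.   ] F [ 0.2 -0.5 -2.3] tq [ 0.12 -0.15  0.04] gap 0.0137 q6 [-0.42 -0.03  2.1  -0.    1.1  -1.89]
shift cm [1.05 1.01 0.66] turn [-0.02  -0.002 -0.006]
 shift after turn [1.04 1.   0.68]
```

```bash
python3 -m handwheel '-0.02 0 -0.006 1 1 0.5 0;0 0 0 0 0 1 0;0 0 0 0 0 0.5 0;0 0 0 0 0 0 0;0 0 0 0 0 0 0' | tail -1
python3 -c "
from h import *
to([.4668,-.1703,.26],np.radians(84.5))"
```

```text
finger_gap: 0.0136
t62.00 tcp [ 0.4678 -0.1683  0.2746] x [0.092 0.996 0.003] z [ 0.001  0.003 -1.   ] F [-0.6  0.7 -1.1] tq [ 0.1  -0.1  -0.01] gap 0.0136 q6 [-0.39 -0.    2.11  0.    1.03 -1.87]
shift cm [-0.21 -0.08  1.46] turn [ 0.001 -0.003  0.003]
 shift after turn [-0.2  -0.08  1.46]
```

```bash
python3 -m handwheel '0 0 0 -0.2 -0.1 0.7 0;0 0 0 0 0 0.7 0;0 0 0 0 0 0.7 0;0 0 0 0 0 0.6 0' | tail -4
python3 -c "
from h import *
to([.4668,-.1703,.226],np.radians(84.5))"
```

```text
tcp_pos: [0.4667, -0.1707, 0.2463]
tool_rot: [-2.322, -2.115, -0.005]
wrist_force: [0.8, 0.3, -1.3]
finger_gap: 0.0137
t62.50 tcp [ 0.4667 -0.1707  0.2463] x [0.093 0.996 0.003] z [ 0.002  0.002 -1.   ] F [ 0.8  0.3 -1.3] tq [ 0.15 -0.32 -0.04] gap 0.0137 q6 [-0.4   0.03  2.13  0.    0.98 -1.88]
shift cm [0.04 0.01 2.03] turn [ 0.002 -0.003  0.003]
 shift after turn [0.04 0.01 2.03]
```

```bash
python3 -m handwheel '0 0 0 0 0 0.6 0;0 0 0 0 0 0.6 0' | tail -2; python3 -m handwheel '0 0 0 0 0 0.4 0' | tail -2; python3 -m handwheel '0 0 0 0 0 0.3 0' | tail -2
python3 -c "
from h import *
to([.4668,-.1703,.226],np.radians(84.5))"
```

```text
wrist_force: [-0.7, 0.2, -2.4]
finger_gap: 0.0132
wrist_force: [0.8, 0.4, -1.5]
finger_gap: 0.0137
wrist_force: [1.1, 0.4, -1.5]
finger_gap: 0.0141
t63.00 tcp [ 0.4669 -0.1707  0.226 ] x [0.093 0.996 0.003] z [ 0.002  0.002 -1.   ] F [ 1.1  0.4 -1.5] tq [ 0.33 -0.5  -0.  ] gap 0.0141 q6 [-0.4   0.06  2.14  0.    0.93 -1.88]
shift cm [ 0.03 -0.01 -0.  ] turn [ 0.002 -0.003  0.003]
 shift after turn [ 0.03 -0.01 -0.  ]
```

Lid went in with no contact at all; down the last millimetre, press lightly.

```bash
python3 -m handwheel '0 0 0 0 0 0.2 0' | tail -2; python3 -m handwheel '0 0 0 0 0 0.15 0' | tail -2
python3 -c "
from h import *
st()"
```

```text
wrist_force: [-0.8, 3.6, 15.3]
finger_gap: 0.0137
wrist_force: [-8.0, 5.3, 26.7]
finger_gap: 0.0138
t63.25 tcp [ 0.468  -0.1708  0.2243] x [0.093 0.996 0.003] z [ 0.003  0.002 -1.   ] F [-8.   5.3 26.7] tq [ 1.01  2.09 -0.06] gap 0.0138 q6 [-0.4   0.07  2.14  0.    0.93 -1.88]
```

```bash
python3 -m handwheel '0 0 0.05 -0.1 0 -0.08 0;0 0 0.165 0 0 0 0;0 0 0.165 0 0 0 0;0 0 0.165 0 0 0 0;0 0 0.165 0 0 0 0' | tail -4
python3 -c "
from h import *
st()"
python3 -m handwheel '0 0 0.165 0 0 0 0;0 0 0.165 0 0 0 0;0 0 0.165 0 0 0 0;0 0 0.1 0 0 0 0' | tail -4
python3 -c "
from h import *
to([.4668,-.1703,.2245],np.radians(6.3))"
```

```text
tcp_pos: [0.4675, -0.1711, 0.2254]
tool_rot: [-2.923, -1.146, -0.005]
wrist_force: [-0.3, -0.7, -0.0]
finger_gap: 0.0137
t63.88 tcp [ 0.4675 -0.1711  0.2254] x [0.734 0.68  0.004] z [ 0.002  0.003 -1.   ] F [-0.3 -0.7 -0. ] tq [-0.04 -0.17  0.07] gap 0.0137 q6 [-0.4   0.07  2.14  0.01  0.93 -1.15]
tcp_pos: [0.4673, -0.1713, 0.2254]
tool_rot: [-3.132, -0.207, -0.003]
wrist_force: [-0.1, -0.8, 0.2]
finger_gap: 0.0138
t64.38 tcp [ 0.4673 -0.1713  0.2254] x [0.991 0.132 0.002] z [ 0.002  0.003 -1.   ] F [-0.1 -0.8  0.2] tq [-0.02  0.11  0.17] gap 0.0138 q6 [-0.4   0.07  2.14  0.    0.93 -0.53]
shift cm [-0.04 -0.1   0.09] turn [-0.002 -0.002  0.022]
 shift after turn [-0.04 -0.1   0.09]
```

```bash
for k in 1; do python3 -m handwheel '0 0 0.03 0 0 0 0' >/dev/null; python3 -c "from h import *;st()"; python3 -m handwheel '0 0 0.03 0 0 0 0'>/dev/null;python3 -c "from h import *;st()"; python3 -m handwheel '0 0 0.03 0 0 0 0' >/dev/null; python3 -c "from h import *;st()"; done
```

```text
t64.50 tcp [ 0.4673 -0.1712  0.2254] x [0.995 0.101 0.002] z [ 0.002  0.003 -1.   ] F [-0.7  0.8 -0.8] tq [-0.01  0.04  0.15] gap 0.0139 q6 [-0.4   0.07  2.14  0.    0.93 -0.5 ]
t64.62 tcp [ 0.4673 -0.1712  0.2254] x [0.997 0.072 0.002] z [ 0.002  0.003 -1.   ] F [ 0.8 -0.2 -1.1] tq [0.03 0.1  0.12] gap 0.0136 q6 [-0.4   0.07  2.14  0.    0.93 -0.47]
t64.75 tcp [ 0.4673 -0.1712  0.2255] x [0.999 0.041 0.002] z [ 0.002  0.003 -1.   ] F [-0.4  1.  -0.2] tq [-0.05  0.09  0.12] gap 0.0138 q6 [-0.4   0.07  2.14  0.    0.93 -0.44]
```

```bash
for k in 1; do python3 -m handwheel '0 0 0.04 0 0 0 0' >/dev/null; python3 -c "from h import *;st()"; python3 -m handwheel '0 0 0.04 0 0 0 0'>/dev/null;python3 -c "from h import *;st()"; done
```

```text
t64.88 tcp [ 0.4673 -0.1713  0.2255] x [ 1.    -0.     0.002] z [ 0.002  0.002 -1.   ] F [-1.5  0.3  0.3] tq [0.   0.12 0.18] gap 0.0137 q6 [-0.4   0.07  2.14  0.    0.93 -0.4 ]
t65.00 tcp [ 0.4671 -0.1712  0.2254] x [ 0.999 -0.041  0.001] z [ 0.001  0.003 -1.   ] F [-2.3  3.2  2.1] tq [0.31 0.59 0.54] gap 0.0138 q6 [-0.4   0.07  2.14  0.    0.93 -0.36]
```

```bash
for k in 1; do python3 -m handwheel '0 0 0.03 0 0 0 0' >/dev/null; python3 -c "from h import *;st()"; python3 -m handwheel '0 0 0.02 0 0 0 0'>/dev/null;python3 -c "from h import *;st()"; done
```

```text
t65.12 tcp [ 0.4667 -0.171   0.2254] x [ 0.997 -0.072 -0.   ] z [ 0.     0.003 -1.   ] F [-4.5  4.1  4.5] tq [0.74 0.95 0.84] gap 0.0139 q6 [-0.4   0.07  2.14  0.    0.93 -0.33]
t65.25 tcp [ 0.4664 -0.1707  0.2254] x [ 0.996 -0.092 -0.001] z [-0.001  0.003 -1.   ] F [-4.   2.7  3.9] tq [0.33 0.91 0.86] gap 0.0138 q6 [-0.4   0.06  2.14  0.    0.94 -0.31]
```

```bash
python3 -m handwheel '0 0 -0.03 0 0 0 0;0 0 0 0 0 0 0' >/dev/null; python3 -c "from h import *;st()"; python3 -m handwheel '0 0 0 0 0 0 0.2;0 0 0 0 0 0 0.4;0 0 0 0 0 0 0.6;0 0 0 0 0 0 0.8;0 0 0 0 0 -3 1;0 0 0 0 0 -6 1;0 0 0 0 0 -3 1;0 0 0 0 0 0 1'|tail -4
python3 - <<'E'
from h import *
st();w=read_camera("wrist");a=read_camera("scene")
cv2.imwrite("pics/w16.png",w["img"]);cv2.imwrite("pics/s16.png",a["img"])
i=w["img"].astype(int)
print("wing",[(np.round(d["uv"],1),np.round(pl(w,d["uv"],.223),4)) for d in landmark_of("wrist","wing")])
m=landmark_of("wrist","lid");print("lid",[np.round(d["uv"],1) for d in m])
c=m[0]["uv"] if m else [255,190]
g=(i.max(2)-i.min(2)<25)&(i.mean(2)>100);roi=np.zeros_like(g);roi[60:232,130:390]=1
n,l,s,cc=cv2.connectedComponentsWithStats((g&roi).astype(np.uint8))
for k in range(1,n):
    if s[k,4]>80:print(s[k],np.round(cc[k],1),np.round(pl(w,cc[k],.201),4))
n,l,s,cc=cv2.connectedComponentsWithStats(((i.max(2)<45)&roi).astype(np.uint8))
for k in range(1,n):
    if s[k,4]>80:
        ys,xs=np.where(l==k);print("blk",s[k],[(y,xs[ys==y].min(),xs[ys==y].max()) for y in range(s[k,1],s[k,1]+s[k,3],12)])
E
```

```text
t65.50 tcp [ 0.4662 -0.1706  0.2254] x [ 0.998 -0.061 -0.002] z [-0.001  0.004 -1.   ] F [-1.7  1.4  1.4] tq [ 0.22  0.52 -0.02] gap 0.0135 q6 [-0.4   0.06  2.14  0.    0.94 -0.34]
tcp_pos: [0.4667, -0.1713, 0.3487]
tool_rot: [-3.137, 0.096, -0.0]
wrist_force: [-0.4, 1.0, -0.2]
finger_gap: 0.0858
t66.50 tcp [ 0.4667 -0.1713  0.3487] x [ 0.998 -0.061 -0.   ] z [ 0.     0.003 -1.   ] F [-0.4  1.  -0.2] tq [-0.05 -0.06  0.02] gap 0.0858 q6 [-0.4  -0.08  2.04  0.    1.18 -0.34]
wing [(array([249.1, 185.1]), array([ 0.4637, -0.1706,  0.223 ])), (array([380.4,  72.6]), array([ 0.5716, -0.0863,  0.223 ]))]
lid [array([251. , 171.7])]
[  193    64   197   159 11381] [328.8 125.9] [ 0.5362 -0.1272  0.201 ]
[233 116  29  23 585] [247.2 126.9] [ 0.4648 -0.1236  0.201 ]
[185 121  16  67 484] [193.8 145.2] [ 0.4164 -0.1368  0.201 ]
[238 164   5  21  82] [240.3 173.7] [ 0.4559 -0.1653  0.201 ]
[203 202  12  18 175] [208.6 209.9] [ 0.4237 -0.1981  0.201 ]
[234 209  36  21 498] [254.3 220. ] [ 0.4658 -0.2108  0.201 ]
blk [244 153  16  60 895] [(153, np.int64(247), np.int64(256)), (165, np.int64(244), np.int64(259)), (177, np.int64(244), np.int64(259)), (189, np.int64(245), np.int64(259)), (201, np.int64(245), np.int64(259))]
blk [150 211  22  21 293] [(211, np.int64(165), np.int64(170)), (223, np.int64(156), np.int64(171))]
blk [333 210  23  22 331] [(210, np.int64(334), np.int64(340)), (222, np.int64(333), np.int64(349))]
```

```bash
python3 - <<'E'
import cv2,numpy as np
w=cv2.imread("pics/w16.png");a=cv2.imread("pics/s16.png")
cv2.imwrite("pics/c16.png",np.vstack([cv2.resize(w[85:245,150:400],(800,512//1),interpolation=2)]))
E
```

```text
(no output)
```

View pics/c16.png

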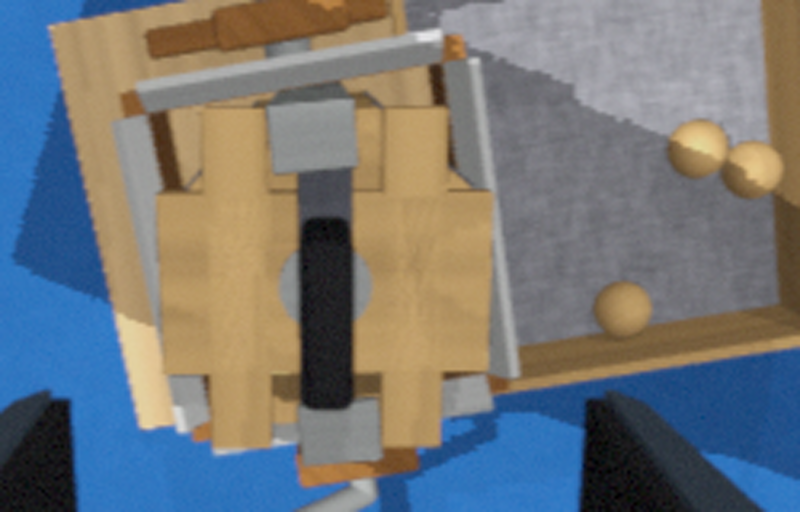

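```bash
python3 -m handwheel '0 0 0 0 0 -5 1;0 0 0 0 0 -5 1;0 0 0 0 0 0 1;0 0 0 0 0 0 1'|tail -4
python3 - <<'E'
from h import *
w=read_camera("wrist");a=read_camera("scene")
print("balls",[(np.round(pl(w,d["uv"],.019),3),round(d["confidence"],2)) for d in landmark_of("wrist","ball0_center")],[(np.round(pl(w,[(d["bbox"][0]+d["bbox"][2])/2,(d["bbox"][1]+d["bbox"][3])/2],.019),3),round(d["confidence"],2)) for d in cut_out("wrist","ball0_center")])
hsv=cv2.HoughCircles(cv2.cvtColor(w["img"],6)[60:240],cv2.HOUGH_GRADIENT,1,8,param1=80,param2=12,minRadius=5,maxRadius=10)
for c in (hsv[0] if hsv is not None else []):
    p=pl(w,[c[0],c[1]+60],.019)
    if .53<p[0]<.69 and -.26<p[1]<-.05: print("circle",np.round(c,1),np.round(p,3))
for n in["glue","bowl","glass","blank","tape"]: print(n,[np.round(pl(a,d["uv"],0),3) for d in landmark_of("scene",n)[:1]])
u0=cv2.imread("pics/scene0.png");print("rod",[np.round(pl(w,d["uv"],.178),3) for d in landmark_of("wrist","rod")],"wheels",[(np.round(d["bbox"]),round(d["confidence"],2)) for d in cut_out("scene","wheel0")])
o={"glue":(206,302),"bowl":(316,332),"tape":(276,297),"glass":(391,327),"blank":(397,208)}
for n in o: print(n,np.round(pl(a,o[n],0),3))
E
```

```text
tcp_pos: [0.4646, -0.1708, 0.4414]
tool_rot: [-3.131, 0.096, 0.023]
wrist_force: [-0.0, 0.3, -1.1]
finger_gap: 0.0914
balls [(array([ 0.657, -0.17 ,  0.019]), 0.77), (array([ 0.461, -0.194,  0.019]), 0.24)] [(array([ 0.659, -0.167,  0.019]), 0.66), (array([ 0.471, -0.191,  0.019]), 0.63)]
circle [363.5  14.5   9.4] [ 0.643 -0.074  0.019]
circle [336.5 109.5   5.9] [ 0.601 -0.227  0.019]
circle [356.5  67.5   6. ] [ 0.634 -0.157  0.019]
circle [369.5  71.5   6. ] [ 0.655 -0.165  0.019]
glue [array([0.76 , 0.089, 0.   ])]
bowl [array([0.724, 0.332, 0.   ])]
glass [array([0.636, 0.448, 0.   ])]
blank [array([0.264, 0.376, 0.   ])]
tape [array([0.676, 0.218, 0.   ])]
rod [array([ 0.402, -0.3  ,  0.178])] wheels []
glue [0.761 0.092 0.   ]
bowl [0.723 0.328 0.   ]
tape [0.68  0.219 0.   ]
glass [ 0.644  0.456 -0.   ]
blank [0.257 0.371 0.   ]
```

```bash
python3 -c "from bench import *;print(finish_job(),state()['time'])"
```

```text
the job is handed in; nothing more can be done
the job is handed in; nothing more can be done
```

The batch is changed and the job was handed in at about 67 s on the robot's clock.

**What was done:**
- I carried the closed barrel by the wing to the jig, seated it in the pocket, opened the clamp and laid the lid on the turntable.
- I tipped the jig to its stop and saw all four balls in the tray, then brought it back until the lever met the upright stop.
- I dropped both wheels that were present into the barrel. Only two were ever visible, and they appeared to stack: the last look into the barrel showed one on top of centre.
- I put the lid back without resistance and turned the clamp until it met resistance. The final picture shows the bar in line with the lid, with its ends under the ears.

**Last checks:**
- **Jig:** the rod is back where it started, within about 3 mm.
- **Balls:** a circle search finds four round shapes in the tray. The network found only one of them there, plus a false hit on the jig.
- **Wheels:** none detected on the bench.
- **Clutter:** glue, bowl, tape and blank match their start positions to within about 1 cm, and the glass is off by about 11 mm, close to detector noise. I did not check the caliper at the end.

**Not perfect:**
- **Lever force:** the push against the tipping stop reached about 100 N at the wrist, close to the 120 N limit.
- **Barrel and lid angle:** locking the clamp turned the barrel about 5° inside the pocket's play, and the lid sits about 4° off the barrel within its notches. I left both rather than risk loosening the clamp.

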